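# Pack the carver's sharpening kit

### The arm

A 7-joint arm with a two-finger parallel gripper is mounted at the origin on the work surface. World frame = base frame: x ahead of the robot, y to its left, z up, the work surface at z = 0. Lengths are in mm, angles in rad, forces in N, time in s.
With the tool pointing down it reaches from about 400 to 875 mm from the base axis. Payload 4.4 kg.
Tool frame: the origin (TCP) lies midway between the tips of the shut fingers; the grasp point (between the pads) lies 19 mm behind it; z points along the fingers, y is the line along which they close (so a half turn about z gives the same grasp; the last joint's range is limited). The gripper opens to 85 mm and grips with 20 to 120 N. Pads are 22 mm wide; open, the fingers measure 114 mm over their backs; the gripper's body (76 mm by 85 mm) begins 54 mm behind the grasp point. The pads swing forward as they close: fully open they stand 13 mm farther back than shut.
Start: joints at [1.166, 0.628, 0.038, 1.517, -0.027, 0.996, -0.02], TCP at [216.059, -613.055, 231.313] pointing down, gripper open.
Joint ranges: [-3.06, 3.06], [-0.37, 2.12], [-1.25, 1.32], [0.18, 2.47], [-1.1, 4.24], [0.23, 1.98], [-2.94, 2.94]. Speed limits (rad/s): [2.57, 2.57, 3.14, 3.14, 3.14, 3.14, 3.14].

### API

Orientations are given as [roll, pitch, yaw] about the fixed x, y, z axes, in that order (R = Rz(yaw) Ry(pitch) Rx(roll)).
In Python, from cell import ctrl gives the robot as it stands.
- The arm moves only by the shell command python3 -m handwheel 'ROWS'. ROWS is JSON, a list of rows, each a list of 3 entries, a list of its own where there are three numbers: the turn, a rotation vector about the tool's x, y, z in degrees, then the shift along the tool's x, y, z in m, then the closure, from 0 (fully open) to 1 (shut). A call has 1 to 5 rows; each row shifts and turns the commanded pose from where the row before left it, along the tool's axes as they then stand; what a row does not reach is not made up. A row lasts 1/12 s, in which the tool goes at most 41.7 mm and 7.16 degrees, less where a joint would pass 70% of its speed; a pose out of reach is approached as far as the arm can. A call is refused whole if a number of a shift passes 0.0417 or a number of a turn 7.16, either way. A call with a gripper value outside its range is refused whole. The fingers move at their own pace and stop on an object; the grip force is fixed at half the most. Time passes only in rows, so rows that do not move let the fingers close. It gives the time, the measured TCP pose, the force, the opening and the grip force at its end, in the units of the state.
- ctrl.read_state(): the state, without advancing time (a new reading comes with each control period).
- ctrl.get_image(name): name is "scene" or "side" or "wrist"; returns a dict with "pixels" (420x560x3 uint8, red, green, blue), "fx", "fy", "cx", "cy" (pixels), "k1" (the pictures are not rectified: a ray, as slopes to the right and down, at radius r is drawn at 1 + k1 r^2 times it, then the intrinsics apply), "pose" (4x4, takes a point from camera to world coordinates); the wrist camera has in their place "T_tool_cam" (4x4, takes a point from camera to tool coordinates, whose origin is the TCP and whose axes are the flange's). Camera axes: x right, y up, looking along -z (the intrinsics and any distortion apply to the point x, -y, -z); pixel columns grow to the right and rows downward; lengths in mm; the calibration is good to about 2 mm. A picture is of the moment at which its call begins: read the wrist's pose just before it. There is no depth.
- ctrl.finish_job(): hands the job in; it is judged then, once.
The state is a dict: "clock": time; "qpos": joint angles; "qd": joint speeds; "tau": joint torques, N m; "eef_pos": TCP position; "tool_rot": TCP orientation; "force": force on the tool from outside, world axes, zero at the start; "torque": the same for the moment, N m; "width": finger opening in mm; "gripper_force": force on a finger pad.
Only numpy, scipy, OpenCV 4.12 (cv2) and the standard library are available. Lean on these libraries where they do the work, as an engineer would, in place of code of your own. Each camera call takes 0.05 s, during which the arm holds its last target. There are 200 camera calls.

### The job

Pack the sharpening kit. Clear the wooden offcut out of the open plywood box onto the bench, then lay every steel sharpening plate flat inside the box, on one another or side by side: a plate sits flush in its pocket of the wooden block, so press its near end down into the finger well to tip the far end up, then take it. Only when all plates are in, slide both abrasive rolls up off their stand and lay them flat side by side on top of the plates in the box; do not knock over the mallet or the glue bottle.

Things in the scene. Friction and masses are not known exactly. Their poses are not given: they have to be found in the camera images.
- block: Fixed waxed hardwood block, 152 (x) by 191 (y) by 66 mm high, origin at the centre of its underside, z up. Three open pockets along x, centred at y = -61, 0, +61 mm, 53 mm wide, 124 mm long (x = -62 to 62), walls 8 mm. From x = -4 to 62 a pocket has a deck at z = 61; from x = -62 to -4 it is a finger well with its floor at z = 6. Plates lie flush, -x half over the well. One pocket may be empty.
- block_press (a point): Where to press the plate of the middle pocket: on its top, 24 mm from its -x end (block frame -36, 0, 66 mm; other pockets 61 mm to either side in y). Pressed down about 30 mm here, a plate tips over the deck's edge, slides into the well and stays leaning there at about 50 degrees, +x end some 40 mm above the deck. The well's -x wall slopes: x = -62 at z = 61, -46 at its floor.
- kitbox: Fixed open plywood box, 170 (x) by 126 (y) by 36 mm high outside, walls and floor 8 mm thick, inside 154 by 110 mm and 28 mm deep. Origin at the centre of its underside, z up.
- stand: Fixed roll stand: wooden board 160 (x) by 76 (y) by 10 mm with two upright posts at x = -40 and +40 mm, 18 mm in diameter, their tops 76 mm above the bench. Origin at the centre of its underside. Each post carries a roll.
- plate1: Flat steel sharpening plate with a darker face, 120 (x) by 50 (y) by 5 mm, about 230 g. Origin at the centre of its underside, z through its thickness, centre of mass 2.5 mm up. At the start in a pocket of the block, its x and y along the block's; may be absent (None).
- plate2: Flat steel sharpening plate with a darker face, 120 (x) by 50 (y) by 5 mm, about 230 g. Origin at the centre of its underside, z through its thickness, centre of mass 2.5 mm up. At the start in a pocket of the block, its x and y along the block's; may be absent (None).
- plate3: Flat steel sharpening plate with a darker face, 120 (x) by 50 (y) by 5 mm, about 230 g. Origin at the centre of its underside, z through its thickness, centre of mass 2.5 mm up. At the start in a pocket of the block, its x and y along the block's; may be absent (None).
- roll1: Abrasive roll wound on a card core: rigid ring 58 mm in diameter, hole 28 mm, 32 mm high, about 60 g. Origin on its axis at the underside, z along the axis. At the start flat on the stand's board (origin 10 mm above the bench), round the post at x = -40 mm.
- roll2: Abrasive roll wound on a card core: rigid ring 58 mm in diameter, hole 28 mm, 32 mm high, about 60 g. Origin on its axis at the underside, z along the axis. At the start flat on the stand's board (origin 10 mm above the bench), round the post at x = +40 mm.
- mallet: Turned dark wooden carver's mallet standing on its head, 84 mm across and 235 mm high. Origin under its centre, z up.
- glue: White glue bottle, 60 mm across and 170 mm high. Origin under its centre, z up.
- offcut: Wooden offcut, 100 (x) by 40 (y) by 22 mm, about 60 g, at the start lying in the kit box. Origin at the centre of its underside, z up.

How it is judged:
By the outcome, as a careful person would: the job done as asked, in the order asked, and still so for the second after the job is handed in, with the robot touching nothing.
Of plate1, plate2, plate3 only 2 to 3 are there at a start; the rules pass over those that are not, and their reading is None.
At some moment in a run one of roll1, roll2, offcut may be knocked a few centimetres aside while the robot is not near it.
Once in a run the grip may slacken for a moment while it holds something.
It also fails if it takes over 210 s, if anything falls off the work surface, if the arm or the gripper's body presses on something with over 40 N, if the wrist force passes 120 N, or if a joint passes its speed limit or range.

## Working session

There is one attempt and no reset: what is moved stays moved. The work goes in short steps, Python scripts to look and compute and a shell command to move; the robot and the scene stay as the last step left them, time stands still between calls to the robot, and variables do not carry over. Pictures are saved under pics/ and viewed, at most 14 in all, crops included, and the job is handed in when it is done.

```bash
ls; mkdir -p pics; cat > h.py <<'E'
import numpy as np, cv2
from cell import ctrl
from scipy.spatial.transform import Rotation as R
def snap(n,f):
    s=ctrl.read_state(); im=ctrl.get_image(n)
    cv2.imwrite('pics/'+f+'.png',im['pixels'][:,:,::-1])
    if 'pose' in im: P=np.array(im['pose'])
    else:
        T=np.eye(4);T[:3,:3]=R.from_euler('xyz',s['tool_rot']).as_matrix();T[:3,3]=s['eef_pos'];P=T@np.array(im['T_tool_cam'])
    np.savez('pics/'+f+'.npz',P=P,k=[im[q] for q in('fx','fy','cx','cy','k1')]); return im
def load(f):
    d=np.load('pics/'+f+'.npz');return d['P'],d['k']
def p2w(f,u,v,z):
    P,(fx,fy,cx,cy,k1)=load(f)
    K=np.array([[fx,0,cx],[0,fy,cy],[0,0,1.]])
    a=cv2.undistortPoints(np.array([[[u,v]]],float),K,np.array([k1,0,0,0.]))[0,0]
    d=P[:3,:3]@np.array([a[0],-a[1],-1]);o=P[:3,3]
    return (o+d*(z-o[2])/d[2])
def w2p(f,X):
    P,(fx,fy,cx,cy,k1)=load(f)
    c=(np.atleast_2d(X)-P[:3,3])@P[:3,:3]
    a=np.c_[c[:,0],-c[:,1]]/-c[:,2:];a=a*(1+k1*(a**2).sum(1))[:,None]
    return a*[fx,fy]+[cx,cy]
E
python3 - <<'E'
from h import *
for n in('scene','side','wrist'):
    snap(n,n+'0'); P,k=load(n+'0'); print(n,P.round(2).tolist(),k.round(2))
print(ctrl.read_state())
a=cv2.imread('pics/scene0.png');b=cv2.imread('pics/side0.png')
E
```

```text
pics
scene [[0.79, -0.44, 0.43, 1078.52], [0.61, 0.55, -0.56, -643.7], [0.01, 0.71, 0.71, 887.22], [0.0, 0.0, 0.0, 1.0]] [ 4.3400e+02  4.3400e+02  2.8408e+02  2.0615e+02 -4.0000e-02]
side [[0.96, 0.18, -0.22, 378.39], [-0.28, 0.54, -0.79, -797.23], [-0.02, 0.82, 0.57, 610.14], [0.0, 0.0, 0.0, 1.0]] [4.2062e+02 4.2062e+02 2.7969e+02 2.0751e+02 3.0000e-02]
wrist [[0.33, 0.9, 0.28, 287.37], [-0.94, 0.32, 0.1, -588.02], [-0.0, -0.3, 0.95, 372.6], [0.0, 0.0, 0.0, 1.0]] [ 3.4433e+02  3.4433e+02  2.7849e+02  2.0841e+02 -2.0000e-02]
{'clock': 0.15, 'qpos': array([ 1.16619924,  0.62913464,  0.0384808 ,  1.51811302, -0.02697221,
        0.99630657, -0.01997646]), 'qd': array([ 1.87273371e-03, -1.05006975e-03,  5.69353675e-04, -4.30994378e-03,
        7.01794233e-04, -2.17271599e-05,  6.60996831e-04]), 'tau': array([ 1.23643811e-03, -5.63801658e+01,  1.22784041e+00, -1.93653774e+01,
        1.11250766e-02,  7.41350086e-03, -1.01562304e-05]), 'eef_pos': array([ 215.88121042, -612.61199653,  230.608401  ]), 'tool_rot': array([-3.14015054e+00,  4.86373474e-05,  3.38810135e-01]), 'force': array([-1.35414387, -0.56489878, -1.82854527]), 'torque': array([-0.02446712, -0.00463   ,  0.03412749]), 'gripper_force': 0.0, 'width': 85.44072303037412}
```

View pics/scene0.png

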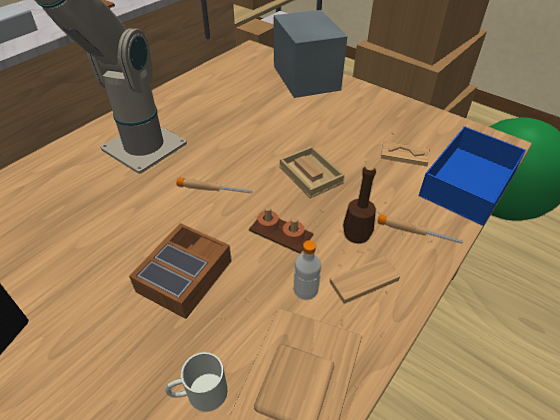

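View pics/side0.png

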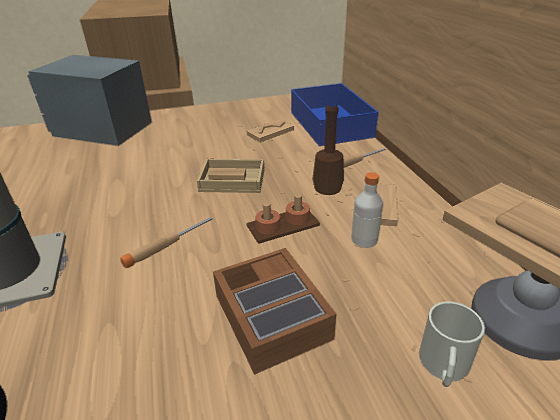

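```bash
python3 - <<'E'
import cv2
a=cv2.imread('pics/side0.png')[150:370,190:345];cv2.imwrite('pics/c1.png',cv2.resize(a,None,fx=2.7,fy=2.7,interpolation=cv2.INTER_CUBIC))
a=cv2.imread('pics/scene0.png')[140:320,125:350];cv2.imwrite('pics/c2.png',cv2.resize(a,None,fx=3.3,fy=3.3,interpolation=cv2.INTER_CUBIC))
E
```

```text
(no output)
```

View pics/c1.png

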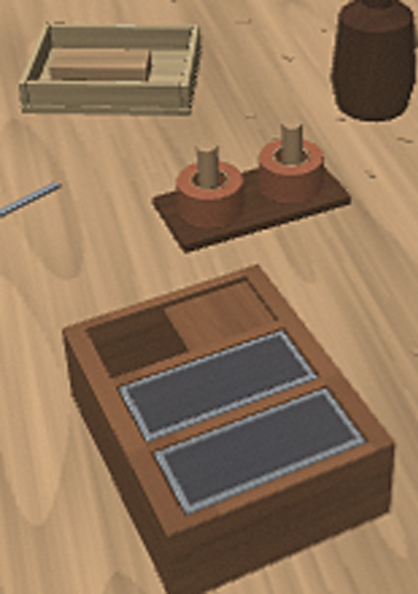

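View pics/c2.png

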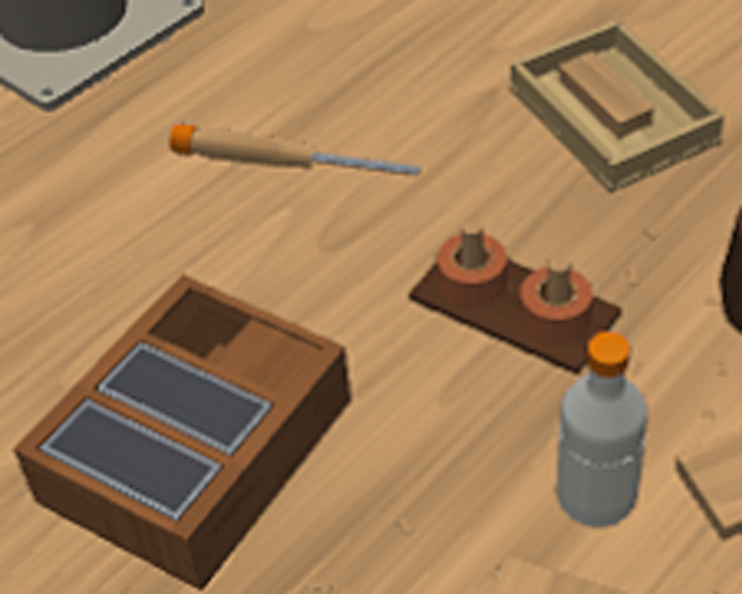

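```bash
cat > fit.py <<'E'
from h import *
from scipy.optimize import least_squares
S=lambda l:[(190+x/2.7,150+y/2.7) for x,y in l]
C=lambda l:[(125+x/3.3,140+y/3.3) for x,y in l]
def fit(obs,g):  # obs: list of (img, local pts, pix)
    def tr(p,X): X=np.array(X,float);c,s=np.cos(p[2]),np.sin(p[2]);return np.c_[X[:,0]*c-X[:,1]*s+p[0],X[:,0]*s+X[:,1]*c+p[1],X[:,2]]
    f=lambda p:np.concatenate([(w2p(i,tr(p,X))-np.array(u)).ravel() for i,X,u in obs])
    r=least_squares(f,g,loss='soft_l1'); return r.x.round(3), f(r.x).round(1).tolist()
E
python3 - <<'E'
from fit import *
B=[(-76,95.5,66),(76,95.5,66),(76,-95.5,66),(-76,-95.5,66)]
s=('side0',B,S([(65,329),(258,266),(393,445),(170,535)]));c=('scene0',B,C([(185,277),(345,349),(190,540),(18,452)]))
g=p2w('side0',275,300,66); 
for o in([s],[c],[s,c]):print('block',*fit(o,[g[0],g[1],0.]))
K=[(-85,63,36),(85,63,36),(85,-63,36),(-85,-63,36)]
g=p2w('side0',230,175,36)
s=('side0',K,S([(47,26),(200,27),(192,90),(20,86)]));c=('scene0',K,C([(618,25),(721,118),(612,165),(511,68)]))
print('box s order A',*fit([s],[g[0],g[1],-.2]))
for sh in range(4): print('c',sh,*fit([('scene0',K[sh:]+K[:sh],c[2])],[g[0],g[1],-.2]))
T=[(-80,38,10),(80,38,10),(80,-38,10),(-80,-38,10)];U=[(-40,0,76),(40,0,76)]
g=p2w('side0',285,222,10)
s=[('side0',[T[3],T[2],T[0]],S([(187,250-4),(350,200),(153,200)])),('side0',U,S([(207,148),(291,126)]))]
c=[('scene0',U,C([(472,234),(559,266)]))]
for o in(s,c,s+c):print('stand',*fit(o,[g[0],g[1],0.]))
for n,a in(('offcut',[(50,80),(147,82),(150,50),(62,49)]),('mallet',[(371,115)]),):print(n,[p2w('side0',*q,30 if n=='offcut' else 0).round(0) for q in S(a)])
print('glue',p2w('side0',366,238,0).round(), 'offc',[p2w('scene0',*q,30).round() for q in C([(590,55),(650,113),(620,125),(560,68)])])
E
```

```text
block [ 5.01062e+02 -2.82777e+02  1.62000e-01] [-0.8, -0.2, 0.5, -0.7, 1.5, -0.5, -0.8, 0.8]
block [ 5.03902e+02 -2.83932e+02  1.68000e-01] [-0.2, -0.5, 1.0, -0.4, 0.1, 0.8, -0.7, -0.1]
block [ 5.01905e+02 -2.83097e+02  1.64000e-01] [-0.4, -0.1, 0.8, -0.7, 2.1, -0.6, -0.0, 0.9, -0.3, -1.0, 0.7, -0.8, -0.5, 0.0, -1.0, -1.0]
box s order A [ 5.26301e+02  2.18593e+02 -3.44000e-01] [-0.6, -0.1, 1.2, 0.2, -0.1, -0.4, -0.2, 0.2]
c 0 [ 5.27616e+02  2.19247e+02 -3.43000e-01] [-0.1, -1.0, 1.4, 0.3, -0.1, 1.2, -0.8, -1.0]
c 1 [526.76  222.031   7.788] [0.7, -1.4, 1.2, -12.9, -0.4, 0.5, -2.2, 10.8]
c 2 [527.616 219.247   2.798] [-0.1, -1.0, 1.4, 0.3, -0.1, 1.2, -0.8, -1.0]
c 3 [526.76  222.031 -26.769] [0.7, -1.4, 1.2, -12.9, -0.4, 0.5, -2.2, 10.8]
stand [ 5.99072e+02 -2.52090e+01  1.45000e-01] [-1.1, 1.0, 0.9, -0.8, -0.5, -0.1, 0.1, 0.1, 0.6, -0.4]
stand [ 6.03668e+02 -2.82130e+01  1.84000e-01] [-0.5, -0.4, 0.5, 0.3]
stand [ 5.99957e+02 -2.54140e+01  1.43000e-01] [-0.8, 0.9, 1.3, -0.8, -0.2, -0.2, 0.4, 0.0, 1.0, -0.4, -0.6, -2.0, -0.3, -0.5]
offcut [array([456., 201.,  30.]), array([548., 167.,  30.]), array([565., 230.,  30.]), array([478., 261.,  30.])]
mallet [array([755.,  84.,   0.])]
glue [ 768. -123.    0.] offc [array([474., 255.,  30.]), array([567., 220.,  30.]), array([555., 189.,  30.]), array([463., 221.,  30.])]
```

```bash
cat >> h.py <<'E'
def need(x,y,z,yaw=None,tilt=0.):
    "turn (deg, tool axes), then shift in mm along tool axes after that turn; tilt deg about tool y"
    s=ctrl.read_state();A=R.from_euler('xyz',s['tool_rot'])
    B=A if yaw is None else R.from_euler('z',yaw)*R.from_euler('x',np.pi)*R.from_euler('y',tilt,degrees=True)
    d=np.array([x,y,z])-s['eef_pos']
    print('turn',(A.inv()*B).as_rotvec(degrees=True).round(2),'shift_after',B.inv().apply(d).round(1),'shift_before',A.inv().apply(d).round(1))
def loc(o,p):
    c,s=np.cos(o[2]),np.sin(o[2]);return (o[0]+c*p[0]-s*p[1],o[1]+s*p[0]+c*p[1],*p[2:])
BLOCK=(502.5,-283.3,.165);BOX=(527,219,-.344);STAND=(600.5,-26,.15)
E
python3 - <<'E'
from h import *
for n,q in(('grey',(335,95)),('bluecorner',(421,185)),('bluenear',(487,222)),('wood',(382,158)),('chisel',(182,188)),('chiseltip',(250,190))): print(n,p2w('scene0',*q,0).round())
need(480,-250,230,-.35); need(515,222,230,-.35)
E
python3 -m handwheel '[[[0,0,6.6],[0,0,0],0],[[0,0,6.6],[0,0,0],0],[[0,0,6.6],[0,0,0],0],[[0,0,6.6],[0,0,0],0],[[0,0,6.6],[0,0,0],0]]'
python3 -m handwheel '[[[0,0,6.5],[0,0,0],0]]'
```

```text
grey [322. 676.   0.]
bluecorner [816. 399.   0.]
bluenear [1032.  372.   -0.]
wood [657. 441.  -0.]
chisel [254. -65.   0.]
chiseltip [420.  56.  -0.]
turn [-8.000e-02  3.000e-02  3.947e+01] shift_after [ 123.8 -431.2    0.6] shift_before [ 369.6 -254.2    1. ]
turn [-8.000e-02  3.000e-02  3.947e+01] shift_after [-5.200e+00 -8.866e+02  6.000e-01] shift_before [ 559.5 -687.7    1.6]
clock: 0.57
eef_pos: [216.0, -612.8, 230.9]
tool_rot: [-3.141, 0.0, -0.243]
force: [-0.6, 0.6, 0.3]
width: 85.1
gripper_force: 0.0
clock: 0.65
eef_pos: [216.0, -612.8, 230.9]
tool_rot: [-3.141, 0.0, -0.356]
force: [0.7, 0.2, 0.0]
width: 85.5
gripper_force: 0.0
```

```bash

python3 -m handwheel '[[[0,0,0],[0.011,-0.039,0],0],[[0,0,0],[0.011,-0.039,0],0],[[0,0,0],[0.011,-0.039,0],0],[[0,0,0],[0.011,-0.039,0],0],[[0,0,0],[0.011,-0.039,0],0]]' >/dev/null
python3 -m handwheel '[[[0,0,0],[0.011,-0.039,0],0],[[0,0,0],[0.011,-0.039,0],0],[[0,0,0],[0.011,-0.039,0],0],[[0,0,0],[0.011,-0.039,0],0],[[0,0,0],[0.011,-0.039,0],0]]'
python3 -m handwheel '[[[0,0,0],[-0.01,-0.038,0],0],[[0,0,0],[-0.01,-0.038,0],0],[[0,0,0],[-0.01,-0.038,0],0],[[0,0,0],[-0.01,-0.038,0],0],[[0,0,0],[-0.01,-0.038,0],0]]' >/dev/null
python3 -m handwheel '[[[0,0,0],[-0.01,-0.038,0],0],[[0,0,0],[-0.01,-0.038,0],0],[[0,0,0],[-0.01,-0.038,0],0],[[0,0,0],[-0.01,-0.038,0],0],[[0,0,0],[-0.01,-0.038,0],0]]'
python3 -m handwheel '[[[0,0,0],[-0.01,-0.038,0],0],[[0,0,0],[0,0,0],0],[[0,0,0],[0,0,0],0]]'
python3 - <<'E'
from h import *
snap('wrist','w1'); need(515,222,120,-.355)
E
```

```text
clock: 1.48
eef_pos: [454.1, -282.7, 231.3]
tool_rot: [-3.141, 0.0, -0.351]
force: [0.7, -1.2, 0.3]
width: 85.1
gripper_force: 0.0
clock: 2.32
eef_pos: [489.6, 108.6, 231.3]
tool_rot: [3.142, 0.0, -0.351]
force: [1.0, 0.3, 0.5]
width: 85.7
gripper_force: 0.0
clock: 2.57
eef_pos: [493.1, 148.8, 230.9]
tool_rot: [-3.141, 0.001, -0.345]
force: [0.3, -1.3, 0.3]
width: 85.4
gripper_force: 0.0
turn [0.05 0.03 0.37] shift_after [ -5.9 -78.7 111. ] shift_before [ -5.4 -78.8 110.9]
```

View pics/w1.png

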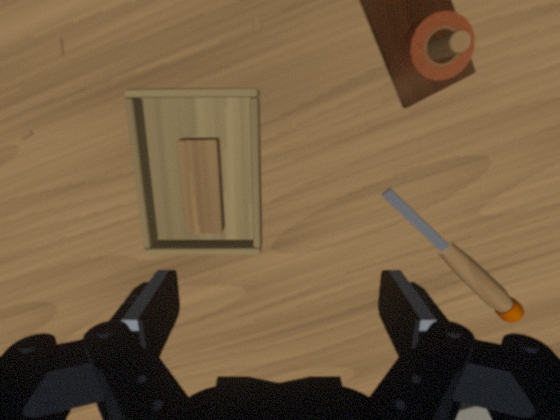

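```bash
python3 - <<'E'
from fit import *
K=[(-85,63,36),(85,63,36),(85,-63,36),(-85,-63,36)]
# image right = world -y
print(fit([('w1',[K[1],K[2],K[3],K[0]],[(125,91),(259,90),(262,252),(146,252)])],[527,219,-.34]))
O=[(50,20,30),(50,-20,30),(-50,-20,30),(-50,20,30)]
print(fit([('w1',O,[(179,139),(217,138),(223,232),(188,235)])],[515,222,-.35]))
E
```

```text
(array([ 5.20917e+02,  2.22897e+02, -3.41000e-01]), [-0.8, -1.0, 0.6, -0.8, 0.6, 4.6, -0.5, 4.9])
(array([ 5.10444e+02,  2.24869e+02, -3.22000e-01]), [-1.9, 0.0, 0.7, 0.0, 1.7, 1.0, -0.6, -1.2])
```

```bash

python3 -m handwheel '[[[0,0,0],[-0.003,-0.038,0],0.25],[[0,0,0],[-0.003,-0.038,0],0.25],[[0,0,0],[0,0,0.041],0.25],[[0,0,0],[0,0,0.041],0.25],[[0,0,0],[0,0,0.041],0.25]]' >/dev/null
python3 -m handwheel '[[[0,0,0],[0,0,0.035],0.25],[[0,0,0],[0,0,0],0.25],[[0,0,0],[0,0,0],0.25]]'
python3 -m handwheel '[[[0,0,0],[0,0,0.03],0.25],[[0,0,0],[0,0,0.03],0.25],[[0,0,0],[0,0,0.007],0.25],[[0,0,0],[0,0,0],0.25],[[0,0,0],[0,0,0],0.25]]'
python3 -m handwheel '[[[0,0,0],[0,0,0],0.8],[[0,0,0],[0,0,0],0.8],[[0,0,0],[0,0,0],0.8],[[0,0,0],[0,0,0],0.8],[[0,0,0],[0,0,0],0.8]]'
python3 -m handwheel '[[[0,0,0],[0,0,0],0.8],[[0,0,0],[0,0,0],0.8]]'
```

```text
clock: 3.28
eef_pos: [513.3, 216.7, 72.3]
tool_rot: [3.138, 0.002, -0.353]
force: [0.8, 0.7, 0.8]
width: 64.0
gripper_force: 0.0
clock: 3.7
eef_pos: [515.5, 219.5, 8.5]
tool_rot: [-3.14, -0.002, -0.351]
force: [0.0, 0.5, -0.5]
width: 63.9
gripper_force: 0.5
clock: 4.12
eef_pos: [515.3, 219.4, 8.6]
tool_rot: [-3.14, -0.002, -0.351]
force: [-0.7, -0.0, 8.3]
width: 38.6
gripper_force: 61.5
clock: 4.28
eef_pos: [515.3, 219.4, 8.6]
tool_rot: [-3.14, -0.002, -0.351]
force: [-0.0, -0.7, 9.1]
width: 38.5
gripper_force: 61.5
```

```bash

python3 -m handwheel '[[[0,0,0],[0,0,-0.04],0.8],[[0,0,0],[0,0,-0.04],0.8],[[0,0,0],[0.034,-0.02,0],0.8],[[0,0,0],[0.034,-0.02,0],0.8],[[0,0,0],[0.034,-0.02,0],0.8]]'
python3 -m handwheel '[[[0,0,0],[0.034,-0.02,0],0.8],[[0,0,0],[0.018,-0.009,0],0.8],[[0,0,0],[0,0,0.04],0.8],[[0,0,0],[0,0,0.035],0.8],[[0,0,0],[0,0,0],0.8]]'
python3 -m handwheel '[[[0,0,0],[0,0,0.007],0.8],[[0,0,0],[0,0,0.004],0.8],[[0,0,0],[0,0,0],0.8],[[0,0,0],[0,0,0],0.8]]'
```

```text
clock: 4.7
eef_pos: [632.1, 240.8, 89.4]
tool_rot: [-3.14, -0.002, -0.35]
force: [1.7, 0.5, -1.6]
width: 38.5
gripper_force: 60.9
clock: 5.12
eef_pos: [683.3, 247.4, 4.1]
tool_rot: [3.132, 0.011, -0.351]
force: [-3.1, -0.5, -2.9]
width: 38.7
gripper_force: 60.8
clock: 5.45
eef_pos: [690.6, 250.4, 2.7]
tool_rot: [-3.14, -0.003, -0.35]
force: [0.4, -0.5, -0.7]
width: 38.8
gripper_force: 60.8
```

```bash

python3 -m handwheel '[[[0,0,0],[0,0,0.002],0.8],[[0,0,0],[0,0,0],0],[[0,0,0],[0,0,0],0],[[0,0,0],[0,0,0],0],[[0,0,0],[0,0,0],0]]'
python3 -m handwheel '[[[0,0,0],[0,0,-0.04],0],[[0,0,0],[0,0,-0.04],0],[[0,0,0],[0,0,-0.04],0],[[0,0,0],[0,0,-0.04],0],[[0,0,0],[0,0,-0.04],0]]'
python3 -m handwheel '[[[0,0,-6],[0,0,0],1],[[0,0,-6],[0,0,0],1],[[0,0,-6],[0,0,0],1],[[0,0,-6],[0,0,0],1],[[0,0,-5.5],[0,0,0],1]]'
python3 - <<'E'
from h import *
snap('side','s1');p=loc(BLOCK,(-36,0));print(p);need(*p,160,.165)
E
```

```text
clock: 5.87
eef_pos: [689.5, 249.9, -1.3]
tool_rot: [-3.141, -0.0, -0.351]
force: [-0.3, -0.0, -0.2]
width: 84.2
gripper_force: 0.0
clock: 6.28
eef_pos: [689.0, 249.8, 200.4]
tool_rot: [-3.142, -0.0, -0.351]
force: [0.5, 0.6, -0.4]
width: 85.2
gripper_force: 0.0
clock: 6.7
eef_pos: [689.2, 249.8, 198.6]
tool_rot: [3.142, -0.0, 0.169]
force: [0.5, -1.1, -0.6]
width: 25.5
gripper_force: 0.0
(np.float64(466.9889392075315), np.float64(-289.2130839156573))
turn [-0.   -0.01  0.45] shift_after [-307.8  495.    38.5] shift_before [-311.6  492.6   38.4]
```

```bash

python3 -m handwheel '[[[0,0,0],[-0.0237,0.038,0],1],[[0,0,0],[-0.0237,0.038,0],1],[[0,0,0],[-0.0237,0.038,0],1],[[0,0,0],[-0.0237,0.038,0],1],[[0,0,0],[-0.0237,0.038,0],1]]' >/dev/null
python3 -m handwheel '[[[0,0,0],[-0.0237,0.038,0],1],[[0,0,0],[-0.0237,0.038,0],1],[[0,0,0],[-0.0237,0.038,0],1],[[0,0,0],[-0.0237,0.038,0],1],[[0,0,0],[-0.0237,0.038,0],1]]' >/dev/null
python3 -m handwheel '[[[0,0,0],[-0.0237,0.038,0],1],[[0,0,0],[-0.0237,0.038,0],1],[[0,0,0],[-0.0237,0.038,0],1],[[0,0,0],[0,0,0],1],[[0,0,0],[0,0,0],1]]'
python3 - <<'E'
from h import *
snap('wrist','w2')
E
```

```text
clock: 8.0
eef_pos: [479.9, -254.0, 198.6]
tool_rot: [3.14, 0.0, 0.155]
force: [-0.0, 1.7, 1.2]
width: -0.3
gripper_force: 0.0
```

View pics/w2.png

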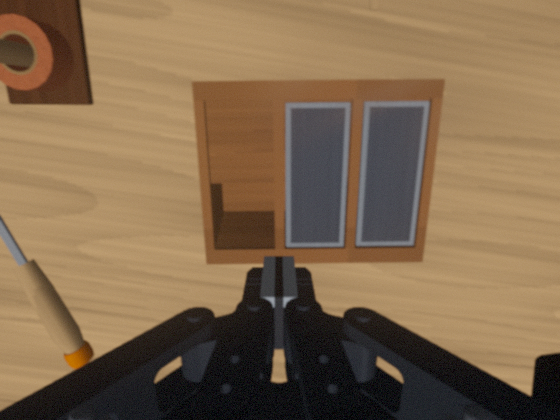

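```bash
python3 - <<'E'
from fit import *
B=[(76,95.5,66),(76,-95.5,66),(-76,-95.5,66),(-76,95.5,66)]
b=[('w2',B,[(193,83),(444,80),(424,262),(207,264)])]
Q=[(60,25,66),(60,-25,66),(-60,-25,66),(-60,25,66)]
print(*fit(b,[502,-283,.165]));
m=fit([('w2',Q,[(285,102),(351,101),(345,247),(286,248)])],[502,-283,.165]);print(*m)
print(*fit([('w2',Q,[(364,101),(429,100),(416,246),(357,247)])],[512,-340,.165]))
need(*loc(m[0],(-36,0)),90,.165)
E
```

```text
[ 4.98890e+02 -2.84016e+02  1.69000e-01] [-0.9, -0.4, 1.9, -0.6, -0.5, 0.6, 0.2, 1.6]
[ 4.99500e+02 -2.83455e+02  1.71000e-01] [0.3, 0.5, -0.3, 0.5, -0.7, -0.7, 0.7, -0.8]
[ 5.09754e+02 -3.43411e+02  1.83000e-01] [-0.0, 0.9, 0.2, 0.2, -0.9, -1.1, 0.6, -0.5]
turn [-0.   -0.02 -0.3 ] shift_after [-23.3  34.9 108.5] shift_before [-23.1  35.  108.5]
```

```bash
sed -i 's/^BLOCK=(502.5,-283.3,.165)/BLOCK=(500.5,-283.5,.168)/' h.py
python3 -m handwheel '[[[0,0,-0.6],[-0.022,0.035,0],1],[[0,0,0],[0,0,0.04],1],[[0,0,0],[0,0,0.04],1],[[0,0,0],[0,0,0.035],1],[[0,0,0],[0,0,0],1]]'
python3 -m handwheel '[[[0,0,0],[0,0,0],1],[[0,0,0],[0,0,0.01],1],[[0,0,0],[0,0,0.01],1],[[0,0,0],[0,0,0.006],1],[[0,0,0],[0,0,0.006],1]]'
python3 -m handwheel '[[[0,0,0],[0,0,0.006],1],[[0,0,0],[0,0,0.006],1],[[0,0,0],[0,0,0.004],1],[[0,0,0],[0,0,0],1],[[0,0,0],[0,0,0],1]]'
python3 - <<'E'
from h import *
snap('side','s2');a=cv2.imread('pics/side0.png')
E
```

```text
clock: 8.47
eef_pos: [462.6, -284.0, 77.5]
tool_rot: [-3.133, 0.009, 0.177]
force: [-1.0, 1.9, -0.2]
width: 0.0
gripper_force: 0.0
clock: 8.88
eef_pos: [467.3, -288.7, 52.4]
tool_rot: [3.14, -0.003, 0.175]
force: [0.3, -0.9, -0.3]
width: -0.1
gripper_force: 0.0
clock: 9.3
eef_pos: [463.8, -289.0, 35.4]
tool_rot: [-3.141, 0.003, 0.174]
force: [-3.0, -1.1, 5.2]
width: -0.3
gripper_force: 2.9
```

```bash

python3 -m handwheel '[[[0,0,0],[0,0,-0.02],1],[[0,0,0],[0,0,-0.02],1],[[0,0,0],[0,0,-0.04],0],[[0,0,0],[0,0,-0.04],0],[[0,0,0],[0,0,-0.04],0]]'
python3 -m handwheel '[[[0,0,0],[-0.04,0,0],0],[[0,0,0],[-0.02,0,0],0],[[0,0,0],[0,0,0],0]]'
python3 - <<'E'
from h import *
snap('side','s3');snap('scene','c3')
a=cv2.imread('pics/side0.png')
a=cv2.resize(cv2.imread('pics/side0.png')[240:370,200:350]*0+cv2.imread('pics/s3.png')[240:370,200:350],None,fx=2.6,fy=2.6)
b=cv2.resize(cv2.imread('pics/c3.png')[190:320,115:265],None,fx=2.6,fy=2.6)
cv2.imwrite('pics/m3.png',np.hstack([a,b]))
E
```

```text
clock: 9.77
eef_pos: [465.0, -288.2, 196.5]
tool_rot: [-3.141, 0.001, 0.175]
force: [1.0, -0.5, -0.0]
width: 36.1
gripper_force: 0.0
clock: 10.02
eef_pos: [401.3, -300.3, 195.9]
tool_rot: [-3.141, 0.004, 0.17]
force: [-1.2, 0.2, 0.1]
width: 72.1
gripper_force: 0.0
```

View pics/m3.png

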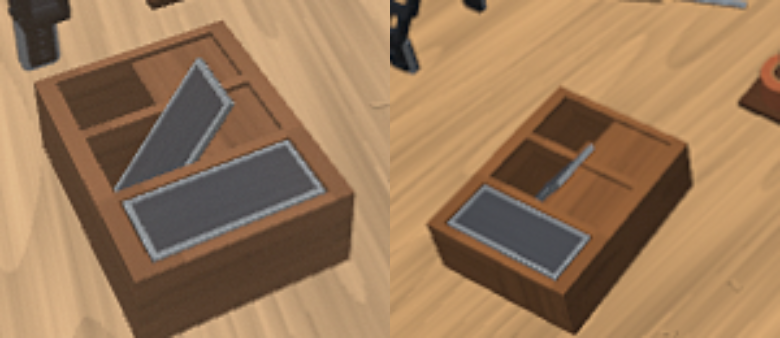

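```bash
python3 - <<'E'
from h import *
from scipy.optimize import least_squares
u=np.array([(200+200/2.6,240+58/2.6),(200+234/2.6,240+101/2.6)])
f=lambda p:(w2p('s3',[loc(BLOCK,(p[0],25+p[2],p[1])),loc(BLOCK,(p[0],-25+p[2],p[1]))])-u).ravel()
r=least_squares(f,[20,100,0]);print(r.x,f(r.x))
need(400,-300,196,.168,50)
# predicted top end at lean 50 through deck edge
E
```

```text
[34.00816009 86.62422769 19.67877118] [ 0.39452001 -0.28413674 -0.37548852  0.27027591]
turn [-0.11 49.98  0.27] shift_after [-3.5 -0.3 -5. ] shift_before [-6.1 -0.3 -0.5]
```

```bash
python3 - <<'E'
from h import *
from scipy.optimize import least_squares
for n,o,k in(('s3',np.array([200,240]),0),('c3',np.array([115,190]),390)):
  for lean in(45,50,55):
    a=np.radians(lean);L=120-(58/np.sin(a)) if 0 else 52
    pts=[]
    for y in(25,-25): pts.append(loc(BLOCK,(-4+L*np.cos(a)-5*np.sin(a),y,61+L*np.sin(a)+5*np.cos(a))))
    print(n,lean,((w2p(n,pts)-o)*2.6).round().tolist(), )
  print('blocktop',((w2p(n,[loc(BLOCK,(x,y,66)) for x,y in((-76,95.5),(76,95.5),(76,-95.5),(-76,-95.5))])-o)*2.6).round().tolist())
E
```

```text
s3 45 [[207.0, 61.0], [240.0, 107.0]]
s3 50 [[202.0, 59.0], [235.0, 105.0]]
s3 55 [[197.0, 58.0], [230.0, 105.0]]
blocktop [[33.0, 84.0], [222.0, 21.0], [356.0, 193.0], [136.0, 285.0]]
c3 45 [[208.0, 150.0], [174.0, 189.0]]
c3 50 [[204.0, 147.0], [170.0, 186.0]]
c3 55 [[201.0, 143.0], [166.0, 182.0]]
blocktop [[169.0, 85.0], [298.0, 142.0], [174.0, 295.0], [36.0, 224.0]]
```

```bash

python3 -m handwheel '[[[0,0,0],[0.035,0,0],0],[[0,0,0],[0.034,0,0],0],[[0,7.15,0],[0,0,0],0],[[0,7.15,0],[0,0,0],0],[[0,7.15,0],[0,0,0],0]]' >/dev/null
python3 -m handwheel '[[[0,7.15,0],[0,0,0],0],[[0,7.15,0],[0,0,0],0],[[0,7.15,0],[0,0,0],0],[[0,7.1,0],[0,0,0],0],[[0,0,0],[0,0,0],0]]'
python3 - <<'E'
from h import *
print(ctrl.read_state()['qpos'])
need(*loc(BLOCK,(-30,0,131)),.168,50);need(*loc(BLOCK,(30.9,0,80)),.168,50)
E
```

```text
clock: 10.95
eef_pos: [478.0, -279.0, 193.6]
tool_rot: [-3.099, -0.57, 0.171]
force: [-0.8, -1.1, 0.1]
width: 85.5
gripper_force: 0.0
[ 1.15882441  0.54202437 -0.54853168  2.16521533 -0.86955681  0.2518705
  0.15738792]
turn [-2.55 17.33 -0.23] shift_after [-53.5   8.2  33.7] shift_before [-41.   10.2  47.7]
turn [-2.55 17.33 -0.23] shift_after [-53.4   8.2 113.1] shift_before [-17.3  13.7 123.4]
```

```bash
python3 - <<'E'
from h import *
need(*loc(BLOCK,(23-30*.42,0,80.1+30*.906)),.168,25)
E
```

```text
turn [-2.53 -7.66  0.33] shift_after [-7.6  8.2 91.7] shift_before [-19.8  12.1  89.4]
```

```bash

python3 -m handwheel '[[[-1.3,-3.9,0.2],[0,0,0],0],[[-1.2,-3.8,0.1],[0,0,0],0],[[0,0,0],[-0.003,0.004,0.031],0],[[0,0,0],[-0.003,0.004,0.031],0],[[0,0,0],[-0.002,0,0.03],0]]' >/dev/null
python3 -m handwheel '[[[0,0,0],[0,0,0],0],[[0,0,0],[0,0,0],0],[[0,0,0],[0,0,0],0]]'
python3 - <<'E'
from h import *
print(ctrl.read_state()['qpos'])
need(*loc(BLOCK,(23,0,80.1)),.168,25)
E
```

```text
clock: 11.62
eef_pos: [511.5, -280.7, 121.5]
tool_rot: [-3.132, -0.442, 0.171]
force: [0.0, -0.2, 0.1]
width: 85.3
gripper_force: 0.0
[ 0.77875023  0.63089304 -0.19446527  2.10744385 -1.09737154  0.23345565
  0.29525488]
turn [-0.63 -0.3   0.17] shift_after [-6.9  0.9 42.5] shift_before [-7.1  1.4 42.4]
```

```bash

python3 -m handwheel '[[[-0.3,-5,0.1],[0,0,0],0],[[-0.3,-5.2,0.1],[0,0,0],0],[[0,0,0],[0,0,0],0],[[0,0,0],[0,0,0],0]]'
python3 - <<'E'
from h import *
print(ctrl.read_state()['qpos'])
need(*loc(BLOCK,(17.9+12*np.sin(.262),0,91-12*np.cos(.262))),.168,15)
E
```

```text
clock: 11.95
eef_pos: [514.1, -278.2, 120.1]
tool_rot: [-3.138, -0.313, 0.178]
force: [-0.4, -0.8, -0.2]
width: 85.2
gripper_force: 0.0
[ 0.47672494  0.6282643   0.14688457  2.03340076 -0.89175023  0.39387081
  0.0114009 ]
turn [-0.38 -2.91  0.56] shift_after [-4.1  3.  41. ] shift_before [-6.2  3.2 40.7]
```

```bash

python3 -m handwheel '[[[-0.4,-2.9,0.5],[-0.004,0.003,0],0],[[0,0,0],[0,0,0.02],0],[[0,0,0],[0,0,0.02],0],[[0,0,0],[0,0,0],0],[[0,0,0],[0,0,0],0]]'
python3 - <<'E'
from h import *
print(ctrl.read_state()['qpos'])
need(*loc(BLOCK,(17.9+12*np.sin(.262),0,91-12*np.cos(.262))),.168,15)
snap('side','s4');snap('wrist','w4')
a=cv2.resize(cv2.imread('pics/s4.png')[180:340,200:360],None,fx=2.5,fy=2.5)
b=cv2.resize(cv2.imread('pics/w4.png')[160:400,140:400],(400,400))
cv2.imwrite('pics/m4.png',np.hstack([a,b]))
E
```

```text
clock: 12.37
eef_pos: [516.7, -282.6, 78.2]
tool_rot: [-3.137, -0.259, 0.159]
force: [0.0, -0.3, 0.9]
width: 85.4
gripper_force: 0.0
[ 0.44986189  0.70941895  0.15910931  2.00874697 -0.88777628  0.36019478
 -0.02238787]
turn [-0.15  0.15 -0.5 ] shift_after [ 5.  -1.9  0.1] shift_before [ 5.  -1.9  0.1]
```

View pics/m4.png

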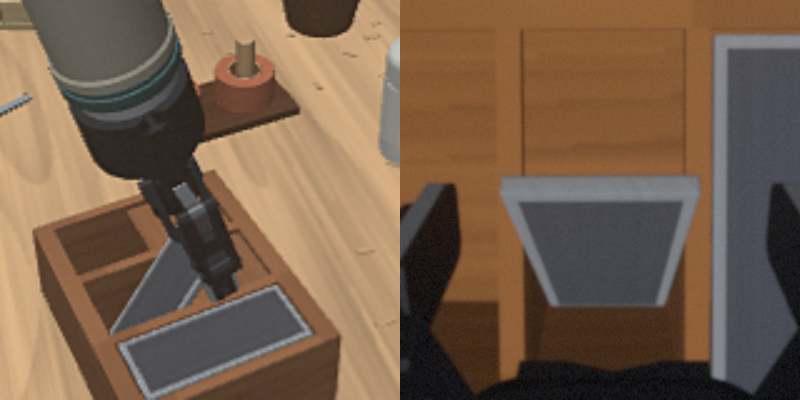

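```bash

python3 -m handwheel '[[[0,0,0],[0.004,-0.001,0],0],[[0,0,0],[0,0,0],1],[[0,0,0],[0,0,0],1],[[0,0,0],[0,0,0],1],[[0,0,0],[0,0,0],1]]'
python3 -m handwheel '[[[0,0,0],[0,0,0],1],[[0,0,0],[0.008,0,-0.006],1],[[0,0,0],[0.008,0,-0.006],1],[[0,0,0],[0.012,0,-0.01],1],[[0,0,0],[0.012,0,-0.01],1]]'
python3 -m handwheel '[[[0,0,0],[0.016,0,-0.012],1],[[0,0,0],[0.016,0,-0.014],1],[[0,0,0],[0.005,0,-0.03],1],[[0,0,0],[0,0,-0.04],1],[[0,0,0],[0,0,0],1]]'
python3 - <<'E'
from h import *
snap('side','s5')
snap('scene','c5')
a=cv2.imread('pics/s5.png')[130:330,200:400];b=cv2.imread('pics/c5.png')[120:320,100:300]
cv2.imwrite('pics/m5.png',np.hstack([cv2.resize(a,(400,400)),cv2.resize(b,(400,400))]))
E
```

```text
clock: 12.88
eef_pos: [522.6, -280.5, 80.3]
tool_rot: [-3.141, -0.259, 0.165]
force: [-1.4, 0.9, 5.5]
width: 48.5
gripper_force: 60.7
clock: 13.3
eef_pos: [550.9, -275.3, 120.2]
tool_rot: [-3.139, -0.255, 0.163]
force: [-2.0, -1.0, -3.3]
width: 48.4
gripper_force: 46.1
clock: 13.72
eef_pos: [564.8, -276.9, 229.4]
tool_rot: [3.135, -0.265, 0.165]
force: [0.1, -1.5, -1.2]
width: 48.1
gripper_force: 63.3
```

View pics/m5.png

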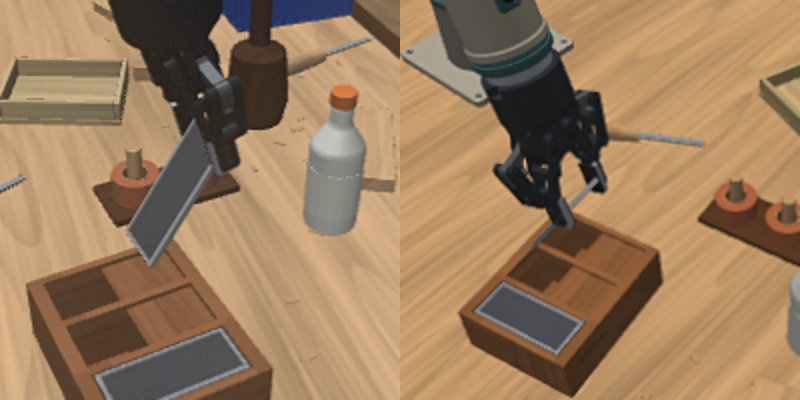

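```bash

python3 -m handwheel '[[[0,-5,0],[0,0,0],1],[[0,-5,0],[0,0,0],1],[[0,-5,0],[0,0,0],1],[[0,0,5.9],[0,0,0],1],[[0,0,5.9],[0,0,0],1]]' >/dev/null
python3 -m handwheel '[[[0,0,5.9],[0,0,0],1],[[0,0,5.9],[0,0,0],1],[[0,0,5.6],[0,0,0],1],[[0,0,0],[0,0,0],1],[[0,0,0],[0,0,0],1]]'
python3 - <<'E'
from h import *
need(*loc(BOX,(38,0,200)),-.344,0)
E
```

```text
clock: 14.65
eef_pos: [562.8, -272.9, 221.0]
tool_rot: [3.141, 0.007, -0.342]
force: [-0.2, -0.4, -2.9]
width: 48.4
gripper_force: 63.3
turn [0.04 0.39 0.1 ] shift_after [-161.6 -451.    21. ] shift_before [-160.7 -451.3   21.9]
```

```bash

python3 -m handwheel '[[[0,0,0],[-0.0134,-0.0376,0],1],[[0,0,0],[-0.0134,-0.0376,0],1],[[0,0,0],[-0.0134,-0.0376,0],1],[[0,0,0],[-0.0134,-0.0376,0],1],[[0,0,0],[-0.0134,-0.0376,0],1]]' >/dev/null
python3 -m handwheel '[[[0,0,0],[-0.0134,-0.0376,0],1],[[0,0,0],[-0.0134,-0.0376,0],1],[[0,0,0],[-0.0134,-0.0376,0],1],[[0,0,0],[-0.0134,-0.0376,0],1],[[0,0,0],[-0.0134,-0.0376,0],1]]' 
python3 -m handwheel '[[[0,0,0],[-0.0134,-0.0376,0],1],[[0,0,0],[-0.0134,-0.0376,0],1],[[0,-7,0],[0,0,0],1],[[0,-7,0],[0,0,0],1],[[0,-7,0],[0,0,0],1]]' 
python3 -m handwheel '[[[0,-7,0],[0,0,0],1],[[0,-7,0],[0,0,0],1],[[0,0,0],[0,0,0],1],[[0,0,0],[0,0,0],1]]' 
python3 - <<'E'
from h import *
need(*loc(BOX,(38,0,200)),-.344,-35);print(ctrl.read_state()['qpos'])
snap('side','s6');snap('scene','c6')
a=cv2.imread('pics/s6.png')[60:260,140:340];b=cv2.imread('pics/c6.png')[40:240,220:420]
cv2.imwrite('pics/m6.png',np.hstack([cv2.resize(a,(400,400)),cv2.resize(b,(400,400))]))
E
```

```text
clock: 15.48
eef_pos: [563.8, 127.4, 222.6]
tool_rot: [3.141, 0.005, -0.342]
force: [0.3, -0.1, -2.3]
width: 48.3
gripper_force: 63.5
clock: 15.9
eef_pos: [563.9, 208.3, 223.6]
tool_rot: [-3.14, 0.375, -0.335]
force: [1.6, -0.2, -2.9]
width: 48.7
gripper_force: 63.6
clock: 16.23
eef_pos: [565.4, 203.1, 220.0]
tool_rot: [3.138, 0.615, -0.349]
force: [-0.5, -0.2, -1.5]
width: 48.3
gripper_force: 63.6
turn [ 0.04  0.25 -0.21] shift_after [ 8.6 -2.  18.4] shift_before [ 8.7 -2.1 18.4]
[-0.48134509  0.95851634  0.6126949   1.20170185 -0.65691573  1.74597863
 -1.75341418]
```

View pics/m6.png

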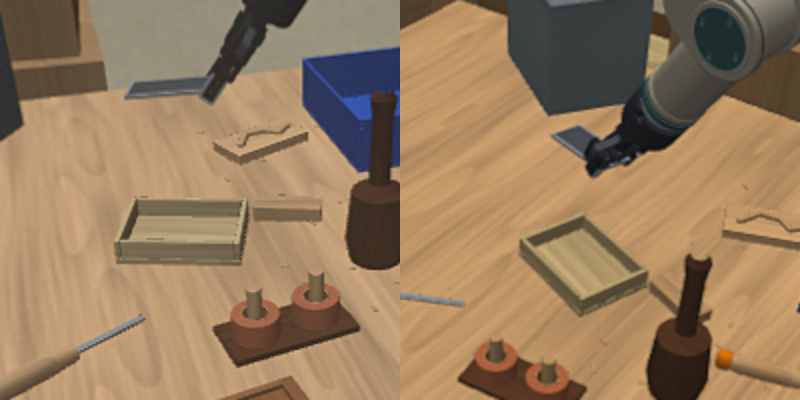

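```bash
python3 - <<'E'
from h import *
from scipy.optimize import least_squares
s=ctrl.read_state();T=R.from_euler('xyz',s['tool_rot']);yaw=s['tool_rot'][2]
g=s['eef_pos']-12*T.as_matrix()[:,2]; print('g',g)
ex=np.array([np.cos(yaw),np.sin(yaw),0]);ey=np.array([-ex[1],ex[0],0])
def E(a,d): return [g-d*(ex*np.cos(a)-np.array([0,0,np.sin(a)]))+y*ey for y in(-25,25)]
u=np.array([(202.5,108),(208.5,101.5)])
f=lambda p:(w2p('s6',E(p[0],p[1]))-u).ravel()
r=least_squares(f,[0,105],x_scale=[.1,10]);print('a deg up',np.degrees(r.x[0]),r.x[1],f(r.x))
# scene: far corners
print(w2p('c6',E(r.x[0],r.x[1])),'seen',(220+552/2,40+135/2),(220+573/2,40+124/2))
E
```

```text
g [571.14596137 203.18218313 233.1764121 ]
a deg up -4.739626109039082 100.19327025044727 [ 0.95513966  0.40481605 -0.99272078 -0.42175429]
[[296.61382733 108.33327074]
 [311.23504962 103.34125314]] seen (496.0, 107.5) (506.5, 102.0)
```

```bash
sed -i 's/BOX=(527,219,-.344)/BOX=(526,220.5,-.343)/' h.py; python3 - <<'E'
from h import *
need(*loc(BOX,(35,0,60)),-.343,-35.2)
need(*loc(BOX,(35,0,13)),-.343,-35.2)
E
```

```text
turn [-0.07 -0.09 -0.04] shift_after [ 88.9  -1.1 137.2] shift_before [ 88.7  -1.  137.3]
turn [-0.07 -0.09 -0.04] shift_after [116.   -1.1 175.6] shift_before [115.7  -1.  175.8]
```

```bash

python3 -m handwheel '[[[0,0,0],[0.0222,0,0.0343],1],[[0,0,0],[0.0222,0,0.0343],1],[[0,0,0],[0.0222,0,0.0343],1],[[0,0,0],[0.0222,-0.001,0.0343],1],[[0,0,0],[0,0,0],1]]' >/dev/null
python3 -m handwheel '[[[0,0,0],[0,0,0],1],[[0,0,0],[0,0,0],1]]' 
python3 - <<'E'
from h import *
need(*loc(BOX,(35,0,13)),-.343,-35.2)
snap('side','s7');snap('scene','c7')
a=cv2.imread('pics/s7.png')[80:230,140:290];b=cv2.imread('pics/c7.png')[90:240,240:390]
cv2.imwrite('pics/m7.png',np.hstack([cv2.resize(a,(400,400)),cv2.resize(b,(400,400))]))
E
```

```text
clock: 16.92
eef_pos: [560.1, 209.0, 63.2]
tool_rot: [-3.14, 0.611, -0.343]
force: [-0.6, -0.3, -1.1]
width: 47.9
gripper_force: 63.6
turn [-0.08 -0.21  0.02] shift_after [28.1  0.7 41.6] shift_before [28.   0.8 41.7]
```

View pics/m7.png

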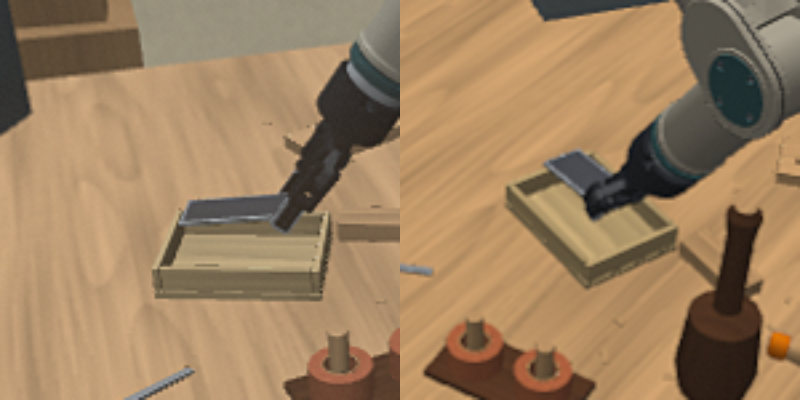

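```bash

python3 -m handwheel '[[[0,0,0],[0.012,0,0.018],1],[[0,0,0],[0.008,0.001,0.012],1],[[0,0,0],[0.004,0,0.006],1],[[0,0,0],[0,0,0],1],[[0,0,0],[0,0,0],1]]' 
python3 -m handwheel '[[[0,0,0],[0.004,0,0.005],1],[[0,0,0],[0,0,0],1],[[0,0,0],[0,0,0],1]]'
```

```text
clock: 17.43
eef_pos: [557.5, 207.4, 17.0]
tool_rot: [3.14, 0.615, -0.346]
force: [1.3, 0.2, -2.5]
width: 48.3
gripper_force: 63.6
clock: 17.68
eef_pos: [558.4, 207.3, 10.7]
tool_rot: [3.141, 0.614, -0.346]
force: [0.3, -0.8, -2.4]
width: 48.5
gripper_force: 63.7
```

```bash

python3 -m handwheel '[[[0,0,0],[0.0015,0,0.002],1],[[0,0,0],[0,0,0],0.25],[[0,0,0],[0,0,0],0.25],[[0,0,0],[0,0,0],0.25],[[0,0,0],[0,0,0],0.25]]' 
python3 -m handwheel '[[[0,0,0],[-0.008,0,-0.012],0.25],[[0,0,0],[-0.02,0,-0.03],0.25],[[0,0,0],[-0.02,0,-0.03],0.25],[[0,0,0],[-0.022,0,-0.034],0.25],[[0,0,0],[-0.022,0,-0.034],0.25]]' 
python3 -m handwheel '[[[0,5,0],[0,0,0],1],[[0,7,0],[0,0,0],1],[[0,7,0],[0,0,0],1],[[0,7,0],[0,0,0],1],[[0,7,0],[0,0,0],1]]'
python3 - <<'E'
from h import *
need(*loc(BLOCK,(-36,-61,190)),.168,0)
snap('side','s8');snap('scene','c8');snap('wrist','w8')
a=cv2.imread('pics/s8.png')[80:230,140:290];b=cv2.imread('pics/w8.png')
cv2.imwrite('pics/m8.png',np.hstack([cv2.resize(a,(300,300)),cv2.resize(b,(400,300))]))
E
```

```text
clock: 18.1
eef_pos: [557.7, 207.5, 7.8]
tool_rot: [3.14, 0.615, -0.346]
force: [-0.5, -0.3, 0.2]
width: 63.7
gripper_force: 0.4
clock: 18.52
eef_pos: [562.7, 205.5, 177.7]
tool_rot: [3.14, 0.615, -0.347]
force: [0.8, 0.6, 0.3]
width: 64.4
gripper_force: 0.0
clock: 18.93
eef_pos: [563.9, 205.3, 177.5]
tool_rot: [-3.14, 0.032, -0.346]
force: [1.1, 2.0, -0.6]
width: 3.0
gripper_force: 0.0
turn [ -0.57   1.74 -29.45] shift_after [-180.2  532.3  -12.5] shift_before [104.4 552.1 -16.9]
```

View pics/m8.png

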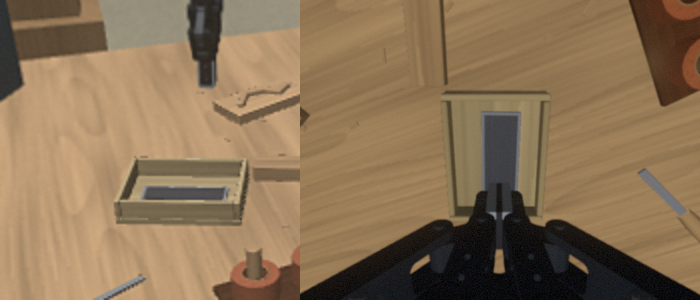

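```bash
python3 - <<'E'
from fit import *
print(*[p2w('w8',u,156.9,13).round(1) for u in(257.6,309.4)],*[p2w('w8',u,130,36).round(1) for u in(197,350)])
e=(p2w('w8',257.6,156.9,13)+p2w('w8',309.4,156.9,13))/2
c,s=np.cos(BOX[2]),np.sin(BOX[2]);d=e[:2]-BOX[:2];print('plate far end in box',c*d[0]+s*d[1],-s*d[0]+c*d[1])
for u in(197,350):
  e=p2w('w8',u,130,36);d=e[:2]-BOX[:2];print(c*d[0]+s*d[1],-s*d[0]+c*d[1])
E
python3 -m handwheel '[[[0,2,-6],[0,0,0],1],[[0,0,-6],[0,0,0],1],[[0,0,-6],[0,0,0],1],[[0,0,-6],[0,0,0],1],[[0,0,-5.5],[0,0,0],1]]' >/dev/null
python3 -m handwheel '[[[0,0,0],[-0.0129,0.038,0],1],[[0,0,0],[-0.0129,0.038,0],1],[[0,0,0],[-0.0129,0.038,0],1],[[0,0,0],[-0.0129,0.038,0],1],[[0,0,0],[-0.0129,0.038,0],1]]' >/dev/null
python3 -m handwheel '[[[0,0,0],[-0.0129,0.038,0],1],[[0,0,0],[-0.0129,0.038,0],1],[[0,0,0],[-0.0129,0.038,0],1],[[0,0,0],[-0.0129,0.038,0],1],[[0,0,0],[-0.0129,0.038,0],1]]' >/dev/null
python3 -m handwheel '[[[0,0,0],[-0.0129,0.038,0],1],[[0,0,0],[-0.0129,0.038,0],1],[[0,0,0],[-0.0129,0.038,0],1],[[0,0,0],[-0.0129,0.038,0],1],[[0,0,0],[0,0,0],1]]'
python3 - <<'E'
from h import *
need(*loc(BLOCK,(-36,-61,75)),.168,0)
E
```

```text
[584.5 218.6  13. ] [569.2 175.3  13. ] [624.8 253.6  36. ] [584.  138.7  36. ]
plate far end in box 55.829151869444615 -5.065029781488789
81.87636671963782 64.41626284621783
82.19161227866758 -57.55217776497505
clock: 20.75
eef_pos: [470.6, -362.2, 176.1]
tool_rot: [3.135, 0.004, 0.156]
force: [-0.9, -1.9, 0.7]
width: -0.6
gripper_force: 0.0
turn [ 0.4   0.25 -0.7 ] shift_after [  6.6 -11.6 101.1] shift_before [  6.9 -12.4 100.9]
```

```bash
sed -i 's/BOX=(526,220.5,-.343)/BOX=(524.5,223,-.343)/' h.py
python3 -m handwheel '[[[0.4,0.2,-0.7],[0.0065,-0.0115,0.02],1],[[0,0,0],[0,0,0.04],1],[[0,0,0],[0,0,0.035],1],[[0,0,0],[0,0,0],1],[[0,0,0],[0,0,0],1]]'
python3 -m handwheel '[[[0,0,0],[0,0,0.008],1],[[0,0,0],[0,0,0.01],1],[[0,0,0],[0,0,0.01],1],[[0,0,0],[0,0,0.006],1],[[0,0,0],[0,0,0.006],1]]'
python3 -m handwheel '[[[0,0,0],[0,0,0.006],1],[[0,0,0],[0,0,0],1],[[0,0,0],[0,0,0],1]]'
```

```text
clock: 21.17
eef_pos: [478.2, -336.6, 78.5]
tool_rot: [-3.129, 0.002, 0.18]
force: [-1.0, -0.7, 0.9]
width: 0.1
gripper_force: 0.0
clock: 21.58
eef_pos: [477.4, -336.8, 40.6]
tool_rot: [-3.132, 0.001, 0.181]
force: [-13.1, 0.5, 30.1]
width: -0.1
gripper_force: 14.0
clock: 21.83
eef_pos: [474.0, -338.7, 35.3]
tool_rot: [-3.133, 0.005, 0.178]
force: [-14.0, -1.6, 19.7]
width: 0.0
gripper_force: 11.2
```

```bash

python3 -m handwheel '[[[0,0,0],[0,0,-0.02],1],[[0,0,0],[0,0,-0.02],1],[[0,0,0],[0,0,-0.04],0],[[0,0,0],[0,0,-0.04],0],[[0,0,0],[0,0,0],0]]'
python3 -m handwheel '[[[0,0,0],[-0.04,0,0],0],[[0,0,0],[-0.02,0,0],0],[[0,0,0],[0,0,0],0],[[0,0,0],[0,0,0],0]]'
python3 - <<'E'
from h import *
need(*loc(BLOCK,(18-18*.26,-61,130)),.168,15)
snap('side','s9');snap('scene','c9')
for n,o in(('s9',np.array([200,230])),('c9',np.array([110,190]))):
  for y0 in(-61,):
    a=np.radians(50);L=52
    print(n,((w2p(n,[loc(BLOCK,(-4+L*np.cos(a)-5*np.sin(a),y0+y,61+L*np.sin(a)+5*np.cos(a))) for y in(25,-25)])-o)*2.6).round().tolist())
a=cv2.imread('pics/s9.png')[230:380,200:350];b=cv2.imread('pics/c9.png')[190:340,110:260]
cv2.imwrite('pics/m9.png',np.hstack([cv2.resize(a,(390,390)),cv2.resize(b,(390,390))]))
E
```

```text
clock: 22.25
eef_pos: [482.6, -340.2, 160.3]
tool_rot: [-3.141, -0.009, 0.181]
force: [0.2, -1.7, 0.7]
width: 35.5
gripper_force: 0.0
clock: 22.58
eef_pos: [419.6, -347.8, 153.6]
tool_rot: [-3.132, -0.001, 0.179]
force: [0.1, 1.0, 0.5]
width: 83.4
gripper_force: 0.0
turn [-0.64 14.92  0.58] shift_after [94.1 11.1 49.7] shift_before [103.6  12.5  23.7]
s9 [[243.0, 142.0], [281.0, 195.0]]
c9 [[175.0, 195.0], [138.0, 236.0]]
```

View pics/m9.png

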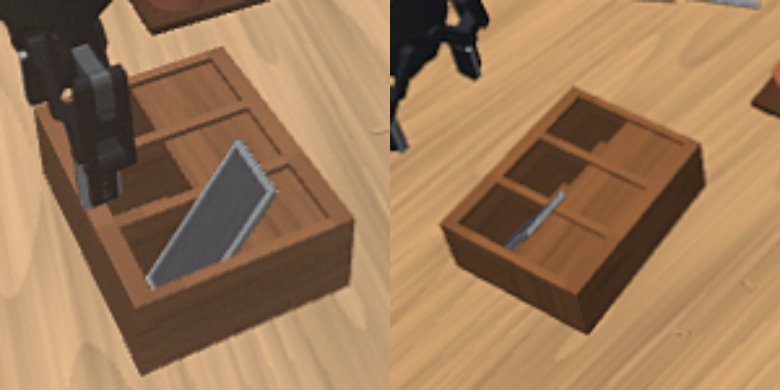

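```bash

python3 -m handwheel '[[[-0.3,5,0.3],[0,0,0],0],[[-0.3,5,0.3],[0,0,0],0],[[0,4.9,0],[0,0,0],0],[[0,0,0],[0.032,0.004,0],0],[[0,0,0],[0.032,0.004,0],0]]' >/dev/null
python3 -m handwheel '[[[0,0,0],[0.03,0.003,0],0],[[0,0,0],[0,0,0.03],0],[[0,0,0],[0,0,0],0],[[0,0,0],[0,0,0],0],[[0,0,0],[0,0,0],0]]'
python3 - <<'E'
from h import *
print(ctrl.read_state()['qpos'])
need(*loc(BLOCK,(17.9+12*np.sin(.262),-61,91-12*np.cos(.262))),.168,15)
E
```

```text
clock: 23.52
eef_pos: [519.0, -341.7, 148.4]
tool_rot: [-3.141, -0.26, 0.17]
force: [-0.4, -0.3, 0.0]
width: 85.7
gripper_force: 0.0
[ 0.4314017   0.6473578   0.32723933  1.87126148 -0.73789978  0.59962737
 -0.11325719]
turn [-0.05  0.1   0.12] shift_after [-5.8  0.5 69.9] shift_before [-5.7  0.5 69.9]
```

```bash

python3 -m handwheel '[[[0,0,0],[-0.004,0,0.03],0],[[0,0,0],[-0.002,0,0.025],0],[[0,0,0],[0,0,0.015],0],[[0,0,0],[0,0,0],0],[[0,0,0],[0,0,0],0]]'
python3 - <<'E'
from h import *
need(*loc(BLOCK,(17.9+12*np.sin(.262),-61,91-12*np.cos(.262))),.168,15)
E
```

```text
clock: 23.93
eef_pos: [530.9, -340.2, 79.7]
tool_rot: [-3.141, -0.26, 0.169]
force: [-0.7, -1.2, 0.1]
width: 85.7
gripper_force: 0.0
turn [-0.03  0.08  0.08] shift_after [0.4 0.1 0.5] shift_before [0.4 0.1 0.5]
```

Well aligned; close, extract, go vertical and yaw.

```bash

python3 -m handwheel '[[[0,0,0],[0,0,0],1],[[0,0,0],[0,0,0],1],[[0,0,0],[0,0,0],1],[[0,0,0],[0,0,0],1],[[0,0,0],[0,0,0],1]]'
python3 -m handwheel '[[[0,0,0],[0,0,0],1],[[0,0,0],[0.008,0,-0.006],1],[[0,0,0],[0.008,0,-0.006],1],[[0,0,0],[0.012,0,-0.01],1],[[0,0,0],[0.012,0,-0.01],1]]'
python3 -m handwheel '[[[0,0,0],[0.016,0,-0.012],1],[[0,0,0],[0.016,0,-0.014],1],[[0,0,0],[0.005,0,-0.03],1],[[0,0,0],[0,0,-0.04],1],[[0,0,0],[0,0,0],1]]'
python3 -m handwheel '[[[0,-5,0],[0,0,0],1],[[0,-5,0],[0,0,0],1],[[0,-5,0],[0,0,0],1],[[0,0,5.9],[0,0,0],1],[[0,0,5.9],[0,0,0],1]]' >/dev/null
python3 -m handwheel '[[[0,0,5.9],[0,0,0],1],[[0,0,5.9],[0,0,0],1],[[0,0,5.6],[0,0,0],1],[[0,0,0],[0,0,0],1],[[0,0,0],[0,0,0],1]]'
python3 - <<'E'
from h import *
need(*loc(BOX,(35,0,215)),-.343,0)
E
```

```text
clock: 24.35
eef_pos: [531.9, -340.0, 81.0]
tool_rot: [3.14, -0.262, 0.171]
force: [-1.2, 1.4, 6.7]
width: 48.3
gripper_force: 60.5
clock: 24.77
eef_pos: [559.9, -335.0, 120.7]
tool_rot: [-3.141, -0.258, 0.169]
force: [-0.3, -0.5, -2.7]
width: 48.4
gripper_force: 62.2
clock: 25.18
eef_pos: [573.4, -336.4, 230.5]
tool_rot: [3.132, -0.268, 0.171]
force: [0.9, -2.7, -1.3]
width: 48.1
gripper_force: 62.9
clock: 26.02
eef_pos: [572.0, -332.2, 222.5]
tool_rot: [3.141, 0.002, -0.336]
force: [-0.5, -0.3, -2.8]
width: 48.3
gripper_force: 63.1
turn [0.02 0.09 0.38] shift_after [-196.5 -506.9    7.5] shift_before [-193.2 -508.2    7.6]
```

```bash

python3 -m handwheel '[[[0,0,0.4],[-0.0139,-0.0362,0],1],[[0,0,0],[-0.0139,-0.0362,0],1],[[0,0,0],[-0.0139,-0.0362,0],1],[[0,0,0],[-0.0139,-0.0362,0],1],[[0,0,0],[-0.0139,-0.0362,0],1]]' >/dev/null
python3 -m handwheel '[[[0,0,0],[-0.0139,-0.0362,0],1],[[0,0,0],[-0.0139,-0.0362,0],1],[[0,0,0],[-0.0139,-0.0362,0],1],[[0,0,0],[-0.0139,-0.0362,0],1],[[0,0,0],[-0.0139,-0.0362,0],1]]' >/dev/null
python3 -m handwheel '[[[0,0,0],[-0.0139,-0.0362,0],1],[[0,0,0],[-0.0139,-0.0362,0],1],[[0,0,0],[-0.0139,-0.0362,0],1],[[0,0,0],[-0.0139,-0.0362,0],1],[[0,-7,0],[0,0,0],1]]' 
python3 -m handwheel '[[[0,-7,0],[0,0,0],1],[[0,-7,0],[0,0,0],1],[[0,-7,0],[0,0,0],1],[[0,-7,0],[0,0,0],1],[[0,0,0],[0,0,0],1]]'  >/dev/null
python3 -m handwheel '[[[0,0,0],[0,0,0],1],[[0,0,0],[0,0,0],1]]' 
python3 - <<'E'
from h import *
need(*loc(BOX,(35,0,60)),-.343,-35.2)
snap('side','s10')
E
```

```text
clock: 27.27
eef_pos: [551.9, 234.1, 221.7]
tool_rot: [-3.132, 0.135, -0.311]
force: [-3.6, 8.2, -4.8]
width: 48.1
gripper_force: 63.3
clock: 27.85
eef_pos: [560.9, 210.3, 223.2]
tool_rot: [-3.14, 0.609, -0.345]
force: [-0.1, 0.7, -1.7]
width: 48.2
gripper_force: 63.5
turn [-0.12 -0.3  -0.08] shift_after [ 91.1   0.3 135.4] shift_before [ 90.4   0.5 135.8]
```

```bash
python3 - <<'E'
from h import *
for n in('s6','s10'):
    a=cv2.imread(f'pics/{n}.png').astype(int)[85:125,190:246]
    m=(a[:,:,0]>a[:,:,2]+4)
    k,l,st,c=cv2.connectedComponentsWithStats(m.astype(np.uint8));i=1+np.argmax(st[1:,4])
    ys,xs=np.where(l==i);print(n,st[i],c[i].round(1),'left',xs.min()+190,ys[xs==xs.min()]+85,[(x+190,ys[xs==x].min()+85,ys[xs==x].max()+85) for x in(14,20,26,32,38)if (xs==x).any()])
E
python3 -m handwheel '[[[0,0,0],[0.0226,0,0.0339],1],[[0,0,0],[0.0226,0,0.0339],1],[[0,0,0],[0.0226,0,0.0339],1],[[0,0,0],[0.0226,0,0.0339],1],[[0,0,0],[0,0,0],1]]' >/dev/null
python3 -m handwheel '[[[0,0,0],[0,0,0],1],[[0,0,0],[0,0,0],1]]' 
python3 - <<'E'
from h import *
need(*loc(BOX,(35,0,13)),-.343,-35.2)
E
```

```text
s6 [12 17  5  7 11] [14.3 20.5] left 202 [108] [(204, np.int64(105), np.int64(107))]
s10 [10 15  6  7 12] [12.4 19.2] left 200 [106] [(204, np.int64(100), np.int64(106))]
clock: 28.48
eef_pos: [558.4, 212.4, 63.3]
tool_rot: [-3.139, 0.608, -0.343]
force: [1.3, -0.4, -1.4]
width: 48.5
gripper_force: 63.6
turn [-0.14 -0.37 -0.  ] shift_after [28.6  1.4 41.4] shift_before [28.3  1.5 41.6]
```

```bash

python3 -m handwheel '[[[0,0,0],[0.012,0.001,0.018],1],[[0,0,0],[0.008,0.001,0.012],1],[[0,0,0],[0.006,0,0.008],1],[[0,0,0],[0,0,0],1],[[0,0,0],[0,0,0],1]]' 
python3 -m handwheel '[[[0,0,0],[0.002,0,0.003],1],[[0,0,0],[0,0,0],1],[[0,0,0],[0,0,0],1]]'
```

```text
clock: 28.9
eef_pos: [556.9, 209.9, 15.3]
tool_rot: [-3.14, 0.61, -0.345]
force: [0.8, -0.1, -0.3]
width: 48.0
gripper_force: 64.8
clock: 29.15
eef_pos: [556.9, 210.0, 14.4]
tool_rot: [-3.14, 0.612, -0.345]
force: [0.9, -0.2, 13.2]
width: 48.5
gripper_force: 73.1
```

```bash

python3 -m handwheel '[[[0,0,0],[0,0,0],0.25],[[0,0,0],[0,0,0],0.25],[[0,0,0],[0,0,0],0.25],[[0,0,0],[0,0,0],0.25],[[0,0,0],[0,0,0],0.25]]' 
python3 -m handwheel '[[[0,0,0],[-0.008,0,-0.012],0.25],[[0,0,0],[-0.02,0,-0.03],0.25],[[0,0,0],[-0.02,0,-0.03],0.25],[[0,0,0],[-0.022,0,-0.034],0.25],[[0,0,0],[-0.022,0,-0.034],0.25]]' 
python3 -m handwheel '[[[0,5,0],[0,0,0],0],[[0,7,0],[0,0,0],0],[[0,7,0],[0,0,0],0],[[0,7,0],[0,0,0],0],[[0,7,0],[0,0,0],0]]'
python3 -m handwheel '[[[0,2,0],[-0.03,0,0],0],[[0,0,0],[-0.03,0,0],0],[[0,0,0],[-0.03,0,0],0],[[0,0,0],[0,0,0],0],[[0,0,0],[0,0,0],0]]'
python3 - <<'E'
from h import *
snap('side','s11');snap('scene','c11');snap('wrist','w11')
print(ctrl.read_state()['eef_pos'])
# plate mask in wrist picture: bluish pixels
P=cv2.imread('pics/w11.png').astype(int)
m=((P[:,:,0]>=P[:,:,2])&(P.sum(2)>150)).astype(np.uint8);m[300:]=0
m=cv2.morphologyEx(m,cv2.MORPH_OPEN,np.ones((3,3)))
k,l,st,c=cv2.connectedComponentsWithStats(m)
for i in range(1,k):
    if st[i,4]>300: 
        q=cv2.minAreaRect(np.argwhere(l==i)[:,::-1].astype(np.float32));print(st[i],q);print([p2w('w11',*b,18).round(0)[:2].tolist() for b in cv2.boxPoints(q)])
E
```

```text
clock: 29.57
eef_pos: [555.7, 209.6, 10.1]
tool_rot: [3.141, 0.612, -0.347]
force: [0.6, -0.1, 0.2]
width: 63.8
gripper_force: 0.0
clock: 29.98
eef_pos: [560.3, 207.8, 180.2]
tool_rot: [3.14, 0.612, -0.347]
force: [0.1, 0.2, -0.0]
width: 64.0
gripper_force: 0.0
clock: 30.4
eef_pos: [561.4, 207.6, 179.9]
tool_rot: [-3.139, 0.029, -0.347]
force: [-0.5, 0.9, -1.6]
width: 85.4
gripper_force: 0.0
clock: 30.82
eef_pos: [474.5, 239.9, 179.6]
tool_rot: [-3.141, 0.002, -0.344]
force: [0.2, -0.5, -0.3]
width: 85.1
gripper_force: 0.0
[477.53329474 238.02610429 179.53847542]
[ 250   95   59  108 4064] ((279.0, 148.5), (107.0, 58.0), 90.0)
[[561.0, 233.0], [545.0, 187.0], [456.0, 216.0], [474.0, 266.0]]
[ 490  156   70   72 1082] ((524.6781005859375, 191.83372497558594), (93.86749267578125, 12.330465316772461), 46.97492980957031)
[[437.0, 53.0], [441.0, 44.0], [356.0, -3.0], [350.0, 6.0]]
```

```bash
python3 - <<'E'
from h import *
P=cv2.imread('pics/w11.png')
print([(r,P[r,280].tolist()) for r in range(60,300,6)])
print([(c,P[150,c].tolist()) for c in range(190,380,5)])
X=[loc(BOX,(x,y,36)) for x,y in((85,63),(85,-63),(-85,-63),(-85,63))]+[loc(BOX,(x,y,18)) for x,y in((60,25),(60,-25),(-60,-25),(-60,25))]
print(w2p('w11',X).round())
E
```

```text
[(60, [89, 122, 136]), (66, [106, 109, 108]), (72, [70, 73, 78]), (78, [69, 70, 77]), (84, [71, 73, 78]), (90, [67, 69, 73]), (96, [66, 69, 73]), (102, [69, 71, 70]), (108, [68, 68, 66]), (114, [67, 64, 65]), (120, [67, 63, 64]), (126, [66, 64, 66]), (132, [64, 61, 58]), (138, [66, 62, 65]), (144, [69, 66, 67]), (150, [66, 64, 62]), (156, [62, 59, 59]), (162, [62, 60, 58]), (168, [61, 59, 57]), (174, [68, 62, 63]), (180, [71, 65, 65]), (186, [61, 56, 54]), (192, [60, 59, 57]), (198, [64, 58, 60]), (204, [94, 119, 135]), (210, [85, 121, 139]), (216, [67, 94, 112]), (222, [39, 57, 66]), (228, [86, 123, 141]), (234, [73, 107, 132]), (240, [73, 110, 137]), (246, [78, 110, 137]), (252, [74, 111, 138]), (258, [80, 115, 143]), (264, [77, 113, 141]), (270, [77, 113, 142]), (276, [90, 128, 157]), (282, [81, 123, 153]), (288, [81, 118, 146]), (294, [89, 123, 152])]
[(190, [83, 119, 148]), (195, [84, 117, 146]), (200, [77, 110, 127]), (205, [77, 110, 129]), (210, [39, 58, 70]), (215, [83, 116, 133]), (220, [84, 117, 132]), (225, [81, 112, 131]), (230, [80, 112, 129]), (235, [80, 115, 134]), (240, [84, 116, 135]), (245, [81, 114, 130]), (250, [107, 104, 104]), (255, [68, 68, 68]), (260, [61, 57, 60]), (265, [66, 63, 62]), (270, [64, 59, 59]), (275, [64, 64, 62]), (280, [66, 64, 62]), (285, [64, 61, 58]), (290, [62, 59, 60]), (295, [64, 64, 67]), (300, [75, 75, 76]), (305, [104, 101, 98]), (310, [95, 130, 149]), (315, [85, 120, 138]), (320, [85, 119, 135]), (325, [81, 116, 132]), (330, [82, 119, 134]), (335, [69, 102, 119]), (340, [65, 91, 105]), (345, [85, 115, 134]), (350, [73, 107, 136]), (355, [79, 116, 145]), (360, [82, 118, 147]), (365, [83, 121, 147]), (370, [80, 115, 145]), (375, [83, 118, 145])]
[[190.  19.]
 [359.  19.]
 [347. 232.]
 [205. 232.]
 [245.  58.]
 [306.  58.]
 [303. 199.]
 [249. 200.]]
```

```bash

python3 -m handwheel '[[[0,0,-5.7],[0,0,-0.02],0],[[0,0,-5.7],[0,0,0],0],[[0,0,-5.7],[0,0,0],0],[[0,0,-5.7],[0,0,0],0],[[0,0,-5.5],[0,0,0],0]]' >/dev/null
python3 -m handwheel '[[[0,0,0],[0.003,0.036,0],0],[[0,0,0],[0.003,0.036,0],0],[[0,0,0],[0.003,0.036,0],0],[[0,0,0],[0.003,0.036,0],0],[[0,0,0],[0.003,0.036,0],0]]' >/dev/null
python3 -m handwheel '[[[0,0,0],[0.003,0.036,0],0],[[0,0,0],[0.003,0.036,0],0],[[0,0,0],[0.003,0.036,0],0],[[0,0,0],[0,0,0],0],[[0,0,0],[0,0,0],0]]' 
python3 -m handwheel '[[[0,0,0],[0,0,0],0],[[0,0,0],[0,0,0],0]]'
python3 - <<'E'
from h import *
snap('wrist','w12')
P=cv2.imread('pics/w12.png')
h=cv2.cvtColor(P,cv2.COLOR_BGR2HSV).astype(int)
print(w2p('w12',[loc(STAND,(-40,0,42)),loc(STAND,(40,0,42)),loc(STAND,(-40,0,76)),loc(STAND,(40,0,76))]).round())
E
```

```text
clock: 32.22
eef_pos: [542.9, -47.6, 199.2]
tool_rot: [3.139, 0.0, 0.14]
force: [0.3, 1.2, -0.5]
width: 85.7
gripper_force: 0.0
clock: 32.38
eef_pos: [542.3, -41.9, 198.6]
tool_rot: [-3.141, 0.001, 0.149]
force: [-0.2, -0.9, -0.2]
width: 85.2
gripper_force: 0.0
[[270. 167.]
 [269.  69.]
 [269. 175.]
 [268.  65.]]
```

View pics/w12.png

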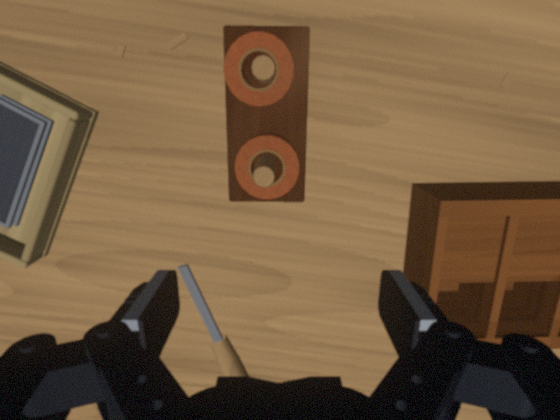

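```bash
python3 - <<'E'
from fit import *
T=[(80,38,10),(80,-38,10),(-80,-38,10),(-80,38,10)];U=[(-40,0,76),(40,0,76)]
print(fit([('w12',T,[(223,27),(309,27),(304,201),(230,201)]),('w12',U,[(263,177),(262,67)])],[600,-26,.15]))
r1=p2w('w12',267,167,42);r2=p2w('w12',259.5,68.5,42);print(r1,r2)
need(*r1[:2],150,.15)
E
```

```text
(array([ 5.98275e+02, -2.24420e+01,  1.44000e-01]), [-1.5, -2.2, 0.3, -1.8, 0.4, 1.4, -1.5, 1.1, 0.4, 0.1, 0.5, 0.5])
[560.59914414 -29.7107801   42.        ] [639.39816303 -12.54713184  42.        ]
turn [-0.05  0.08 -0.04] shift_after [19.9 -8.9 48.6] shift_before [20.  -8.9 48.6]
```

```bash

python3 -m handwheel '[[[0,0,0],[0.019,-0.0095,0],0],[[0,0,0],[0,0,0.03],0],[[0,0,0],[0,0,0.03],0],[[0,0,0],[0,0,0],0],[[0,0,0],[0,0,0],0]]' >/dev/null
python3 -m handwheel '[[[0,0,0],[0,0,0],0],[[0,0,0],[0,0,0],0]]'
python3 - <<'E'
from h import *
need(559.7,-29,14,.145)
E
```

```text
clock: 33.02
eef_pos: [560.7, -30.7, 140.5]
tool_rot: [3.141, -0.002, 0.148]
force: [0.6, -0.2, -0.3]
width: 85.3
gripper_force: 0.0
turn [ 0.04 -0.1   0.17] shift_after [ -0.7  -1.8 126.5] shift_before [ -0.9  -1.9 126.5]
```

```bash

python3 -m handwheel '[[[0,0,0],[-0.001,-0.002,0.04],0],[[0,0,0],[0,0,0.04],0],[[0,0,0],[0,0,0.03],0],[[0,0,0],[0,0,0],0],[[0,0,0],[0,0,0],0]]'
python3 -m handwheel '[[[0,0,0],[0,0,0.01],0],[[0,0,0],[0,0,0.007],0],[[0,0,0],[0,0,0],0],[[0,0,0],[0,0,0],0]]'
python3 -m handwheel '[[[0,0,0],[0,0,0],1],[[0,0,0],[0,0,0],1],[[0,0,0],[0,0,0],1],[[0,0,0],[0,0,0],1],[[0,0,0],[0,0,0],1]]'
```

```text
clock: 33.43
eef_pos: [558.2, -29.0, 29.2]
tool_rot: [-3.141, 0.002, 0.147]
force: [-0.2, -0.8, 0.6]
width: 85.5
gripper_force: 0.0
clock: 33.77
eef_pos: [558.7, -28.7, 12.5]
tool_rot: [-3.142, -0.0, 0.148]
force: [0.3, 0.4, 0.7]
width: 85.2
gripper_force: 0.0
clock: 34.18
eef_pos: [558.6, -28.8, 12.9]
tool_rot: [-3.141, -0.0, 0.147]
force: [-1.8, 0.6, 7.1]
width: 56.4
gripper_force: 63.4
```

```bash

python3 -m handwheel '[[[0,0,0],[0,0,-0.015],1],[[0,0,0],[0,0,-0.025],1],[[0,0,0],[0,0,-0.035],1],[[0,0,0],[0,0,-0.035],1],[[0,0,0],[0,0,-0.03],1]]'
python3 -m handwheel '[[[0,0,5.7],[0,0,0],1],[[0,0,5.7],[0,0,0],1],[[0,0,5.7],[0,0,0],1],[[0,0,5.7],[0,0,0],1],[[0,0,5.3],[0,0,0],1]]'
python3 -m handwheel '[[[0,0,0],[0,0,0],1],[[0,0,0],[0,0,0],1]]'
python3 - <<'E'
from h import *
need(*loc(BOX,(-34,-1,150)),-.343)
E
```

```text
clock: 34.6
eef_pos: [558.3, -28.9, 153.9]
tool_rot: [3.141, 0.0, 0.147]
force: [1.6, 0.3, -0.0]
width: 56.4
gripper_force: 63.9
clock: 35.02
eef_pos: [558.2, -28.5, 152.1]
tool_rot: [-3.142, 0.001, -0.347]
force: [0.2, -0.3, -1.0]
width: 56.4
gripper_force: 63.8
clock: 35.18
eef_pos: [558.1, -28.6, 151.8]
tool_rot: [3.141, 0.001, -0.34]
force: [-0.8, 0.2, -0.5]
width: 56.2
gripper_force: 63.9
turn [0.04 0.06 0.17] shift_after [-150.3 -224.6    1.8] shift_before [-149.6 -225.1    1.8]
```

```bash

python3 -m handwheel '[[[0,0,0],[-0.0214,-0.0321,0],1],[[0,0,0],[-0.0214,-0.0321,0],1],[[0,0,0],[-0.0214,-0.0321,0],1],[[0,0,0],[-0.0214,-0.0321,0],1],[[0,0,0],[-0.0214,-0.0321,0],1]]' >/dev/null
python3 -m handwheel '[[[0,0,0],[-0.0214,-0.0321,0],1],[[0,0,0],[-0.0214,-0.0321,0],1],[[0,0,0],[0,0,0.04],1],[[0,0,0],[0,0,0],1],[[0,0,0],[0,0,0],1]]'
python3 -m handwheel '[[[0,0,0],[0,0,0],1],[[0,0,0],[0,0,0],1]]'
python3 - <<'E'
from h import *
need(*loc(BOX,(-34,-1,21)),-.343)
E
```

```text
clock: 36.02
eef_pos: [491.3, 233.0, 111.0]
tool_rot: [3.138, 0.003, -0.34]
force: [0.8, 0.0, 0.5]
width: 56.2
gripper_force: 64.3
clock: 36.18
eef_pos: [494.4, 231.5, 113.5]
tool_rot: [-3.141, -0.002, -0.346]
force: [0.2, -0.2, -0.6]
width: 56.2
gripper_force: 64.3
turn [-0.05 -0.09 -0.15] shift_after [-2.8 -1.1 92.5] shift_before [-3.  -1.1 92.5]
```

```bash

python3 -m handwheel '[[[0,0,0],[-0.003,-0.001,0.03],1],[[0,0,0],[0,0,0.03],1],[[0,0,0],[0,0,0.02],1],[[0,0,0],[0,0,0.008],1],[[0,0,0],[0,0,0],1]]'
python3 -m handwheel '[[[0,0,0],[0,0,0.003],1],[[0,0,0],[0,0,0],1],[[0,0,0],[0,0,0],1]]'
```

```text
clock: 36.6
eef_pos: [490.4, 233.8, 23.5]
tool_rot: [3.14, 0.002, -0.345]
force: [-0.0, -0.0, -0.5]
width: 56.3
gripper_force: 64.3
clock: 36.85
eef_pos: [491.2, 235.3, 22.1]
tool_rot: [-3.14, -0.001, -0.343]
force: [-0.4, 0.1, 0.3]
width: 56.2
gripper_force: 64.3
```

```bash

python3 -m handwheel '[[[0,0,0],[0,0,0.0015],1],[[0,0,0],[0,0,0],1],[[0,0,0],[0,0,0],0.2],[[0,0,0],[0,0,0],0.2],[[0,0,0],[0,0,0],0.2]]'
python3 -m handwheel '[[[0,0,0],[0,0,0],0.2],[[0,0,0],[0,0,-0.02],0.2],[[0,0,0],[0,0,-0.04],0.2],[[0,0,0],[0,0,-0.04],0],[[0,0,0],[0,0,-0.04],0]]'
python3 -m handwheel '[[[0,0,-5.7],[0,0,0],0],[[0,0,-5.7],[0,0,0],0],[[0,0,-5.7],[0,0,0],0],[[0,0,-5.7],[0,0,0],0],[[0,0,-5.3],[0,0,0],0]]'
python3 -m handwheel '[[[0,0,0],[0,0,0],0],[[0,0,0],[0,0,0],0]]'
python3 - <<'E'
from h import *
need(637.9+.7,-16.7+2,140,.146)
def cen(n):
    P=cv2.imread(f'pics/{n}.png');h=cv2.cvtColor(P,cv2.COLOR_BGR2HSV)
    m=cv2.inRange(h,(0,110,70),(12,255,255));k,l,st,c=cv2.connectedComponentsWithStats(m)
    print(n,[(st[i].tolist(),c[i].round(1).tolist()) for i in range(1,k) if st[i,4]>40])
snap('side','s13');snap('scene','c13');snap('wrist','w13')
for n in('side0','s13','scene0','c13','w12','w13'):cen(n)
print(w2p('w13',[loc(BOX,(-34,-1,50))]),w2p('s13',[loc(BOX,(-34,-1,50)),(638.6,-14.7,42)]),w2p('c13',[loc(BOX,(-34,-1,50)),(638.6,-14.7,42)]))
E
```

```text
clock: 37.27
eef_pos: [490.2, 235.4, 19.6]
tool_rot: [3.142, 0.001, -0.342]
force: [-0.3, 0.5, -0.3]
width: 68.4
gripper_force: 0.0
clock: 37.68
eef_pos: [489.6, 234.7, 160.5]
tool_rot: [3.139, 0.002, -0.343]
force: [1.1, 1.9, 0.1]
width: 85.2
gripper_force: 0.0
clock: 38.1
eef_pos: [490.0, 235.2, 159.4]
tool_rot: [-3.142, 0.001, 0.153]
force: [-0.6, -0.2, -0.4]
width: 85.5
gripper_force: 0.0
clock: 38.27
eef_pos: [490.2, 235.2, 159.4]
tool_rot: [-3.141, 0.001, 0.145]
force: [0.3, -1.5, -0.1]
width: 85.2
gripper_force: 0.0
turn [-0.02  0.07 -0.06] shift_after [110.5 268.8  19.4] shift_before [110.8 268.7  19.1]
side0 [([316, 149, 26, 13, 187], [327.5, 156.2]), ([365, 173, 14, 12, 142], [371.5, 178.4]), ([247, 201, 72, 40, 1267], [281.7, 221.5]), ([214, 248, 122, 106, 2882], [272.2, 299.2]), ([121, 254, 14, 14, 135], [127.0, 260.0])]
s13 [([316, 149, 26, 13, 193], [327.8, 156.3]), ([209, 160, 22, 20, 329], [219.5, 170.0]), ([365, 173, 14, 12, 141], [371.5, 178.3]), ([247, 200, 72, 41, 1082], [285.0, 221.2]), ([213, 248, 123, 104, 4178], [276.6, 299.1]), ([121, 254, 14, 14, 136], [127.4, 260.6])]
scene0 [([349, 199, 26, 19, 258], [360.7, 209.7]), ([250, 211, 63, 40, 1073], [280.9, 231.2])]
c13 [([531, 116, 29, 15, 41], [546.3, 122.2]), ([295, 152, 19, 19, 269], [304.2, 161.0]), ([349, 199, 26, 19, 271], [360.9, 209.7]), ([250, 214, 63, 37, 1039], [282.4, 232.1])]
w12 [([224, 26, 83, 176, 7743], [263.9, 113.6]), ([242, 52, 24, 36, 210], [250.6, 68.1]), ([271, 154, 11, 26, 92], [277.4, 167.4])]
w13 [([243, 164, 74, 73, 2768], [279.0, 198.3]), ([288, 195, 10, 22, 84], [292.9, 206.2])]
[[279.92211655 202.26494737]] [[218.95496955 165.62271471]
 [297.67298227 207.2404876 ]] [[304.82469603 157.21294295]
 [294.60817494 227.68029416]]
```

```bash

python3 -m handwheel '[[[0,0,0],[0.0138,0.0336,0],0],[[0,0,0],[0.0138,0.0336,0],0],[[0,0,0],[0.0138,0.0336,0],0],[[0,0,0],[0.0138,0.0336,0],0],[[0,0,0],[0.0138,0.0336,0],0]]' >/dev/null
python3 -m handwheel '[[[0,0,0],[0.0138,0.0336,0],0],[[0,0,0],[0.0138,0.0336,0],0],[[0,0,0],[0.0138,0.0336,0],0],[[0,0,0],[0,0,0.02],0],[[0,0,0],[0,0,0],0]]' >/dev/null
python3 -m handwheel '[[[0,0,0],[0,0,0],0],[[0,0,0],[0,0,0],0]]'
python3 - <<'E'
from h import *
snap('wrist','w14')
print(w2p('w14',[(638.6,-14.7,42),(637.9,-16.7,76)]))
need(638.6,-14.7,13,.146)
# confirm roll still on post in side view
a=snap('side','s14')
E
```

```text
clock: 39.42
eef_pos: [638.8, -13.3, 139.3]
tool_rot: [-3.141, 0.001, 0.148]
force: [0.0, -0.0, 0.6]
width: 85.5
gripper_force: 0.0
[[279.44493352 209.68330138]
 [282.55016606 227.40273726]]
turn [-0.03  0.04  0.18] shift_after [ -0.6   1.6 126.6] shift_before [ -0.6   1.6 126.6]
```

```bash

python3 - <<'E'
from h import *
P=cv2.imread('pics/w14.png');h=cv2.cvtColor(P,cv2.COLOR_BGR2HSV)
m=cv2.inRange(h,(0,130,90),(12,255,255));k,l,st,c=cv2.connectedComponentsWithStats(m)
print([(st[i].tolist(),c[i].round(1).tolist()) for i in range(1,k) if st[i,4]>200])
i=1+np.argmax(st[1:,4]);x,y,w,hh,_=st[i];print(p2w('w14',x+w/2,y+hh/2,42))
E
python3 -m handwheel '[[[0,0,0],[0,0.001,0.04],0],[[0,0,0],[0,0,0.03],0],[[0,0,0],[0,0,0],0],[[0,0,0],[0,0,0],0]]'
```

```text
[([237, 170, 79, 76, 2904], [274.8, 205.0])]
[639.55411007 -12.38743379  42.        ]
clock: 39.85
eef_pos: [638.2, -14.5, 68.8]
tool_rot: [-3.141, 0.003, 0.149]
force: [0.4, -0.0, -0.2]
width: 85.3
gripper_force: 0.0
```

Roll still on its post; descend, grip, lift.

```bash

python3 -m handwheel '[[[0,0,0],[0.001,-0.001,0.03],0],[[0,0,0],[0,0,0.018],0],[[0,0,0],[0,0,0.008],0],[[0,0,0],[0,0,0],0],[[0,0,0],[0,0,0],0]]'
python3 -m handwheel '[[[0,0,0],[0,0,0],1],[[0,0,0],[0,0,0],1],[[0,0,0],[0,0,0],1],[[0,0,0],[0,0,0],1],[[0,0,0],[0,0,0],1]]'
python3 -m handwheel '[[[0,0,0],[0,0,-0.015],1],[[0,0,0],[0,0,-0.025],1],[[0,0,0],[0,0,-0.035],1],[[0,0,0],[0,0,-0.035],1],[[0,0,0],[0,0,-0.03],1]]'
python3 -m handwheel '[[[0,0,5.7],[0,0,0],1],[[0,0,5.7],[0,0,0],1],[[0,0,5.7],[0,0,0],1],[[0,0,5.7],[0,0,0],1],[[0,0,5.3],[0,0,0],1]]'
python3 -m handwheel '[[[0,0,0],[0,0,0],1],[[0,0,0],[0,0,0],1]]'
python3 - <<'E'
from h import *
need(*loc(BOX,(29,-1,150)),-.343)
E
```

```text
clock: 40.27
eef_pos: [641.0, -14.5, 15.0]
tool_rot: [3.141, -0.001, 0.148]
force: [-0.1, 0.6, -0.1]
width: 85.3
gripper_force: 0.0
clock: 40.68
eef_pos: [641.1, -14.4, 15.1]
tool_rot: [3.141, -0.002, 0.148]
force: [-0.8, 0.6, 6.7]
width: 55.4
gripper_force: 64.8
clock: 41.1
eef_pos: [640.2, -14.8, 156.7]
tool_rot: [3.141, -0.001, 0.147]
force: [0.7, 0.7, -1.3]
width: 55.3
gripper_force: 63.9
clock: 41.52
eef_pos: [640.0, -14.2, 154.7]
tool_rot: [-3.141, 0.0, -0.348]
force: [0.0, -0.8, -1.2]
width: 55.5
gripper_force: 63.9
clock: 41.68
eef_pos: [640.0, -14.2, 154.0]
tool_rot: [3.141, 0.0, -0.34]
force: [-0.4, 0.2, -0.0]
width: 55.7
gripper_force: 63.9
turn [0.03 0.02 0.16] shift_after [-159.5 -183.6    4. ] shift_before [-159. -184.    4.]
```

```bash

python3 -m handwheel '[[[0,0,0],[-0.0266,-0.0307,0],1],[[0,0,0],[-0.0266,-0.0307,0],1],[[0,0,0],[-0.0266,-0.0307,0],1],[[0,0,0],[-0.0266,-0.0307,0],1],[[0,0,0],[-0.0266,-0.0307,0],1]]' >/dev/null
python3 -m handwheel '[[[0,0,0],[-0.0266,-0.0307,0],1],[[0,0,0],[0,0,0.035],1],[[0,0,0],[0,0,0],1],[[0,0,0],[0,0,0],1],[[0,0,0],[0,0,0],1]]' >/dev/null
python3 -m handwheel '[[[0,0,0],[0,0,0],1]]'
python3 - <<'E'
from h import *
need(*loc(BOX,(29,-1,23)),-.343)
snap('wrist','w15')
# roll1 in the box as seen now, roll2 in hand
P=cv2.imread('pics/w15.png');h=cv2.cvtColor(P,cv2.COLOR_BGR2HSV)
m=cv2.inRange(h,(0,130,90),(12,255,255));k,l,st,c=cv2.connectedComponentsWithStats(m)
print([(st[i].tolist(),c[i].round(1).tolist()) for i in range(1,k) if st[i,4]>200])
# roll1 position from the earlier wrist picture w13 (outer ring, top at z 50)
b=(243+74/2,164+73/2);e=p2w('w13',*b,50);d=e[:2]-BOX[:2];c,s=np.cos(BOX[2]),np.sin(BOX[2]);print('roll1 in box',c*d[0]+s*d[1],-s*d[0]+c*d[1])
E
```

```text
clock: 42.6
eef_pos: [553.3, 210.8, 120.1]
tool_rot: [-3.141, -0.002, -0.345]
force: [0.3, 0.6, -0.6]
width: 55.7
gripper_force: 64.0
turn [-0.03 -0.11 -0.13] shift_after [-2.3 -0.8 97.1] shift_before [-2.5 -0.7 97.1]
[([207, 242, 144, 127, 9515], [278.4, 302.4]), ([254, 277, 50, 19, 517], [279.4, 285.2])]
roll1 in box -32.739547210637355 -0.3944864078256458
```

```bash

python3 -m handwheel '[[[0,0,0],[-0.001,-0.001,0.03],1],[[0,0,0],[0,0,0.03],1],[[0,0,0],[0,0,0.02],1],[[0,0,0],[0,0,0.01],1],[[0,0,0],[0,0,0],1]]'
python3 -m handwheel '[[[0,0,0],[0,0,0.003],1],[[0,0,0],[0,0,0.002],1],[[0,0,0],[0,0,0],1],[[0,0,0],[0,0,0],1]]'
```

```text
clock: 43.07
eef_pos: [550.4, 212.9, 27.1]
tool_rot: [3.14, 0.003, -0.344]
force: [-0.4, -0.4, -0.2]
width: 55.7
gripper_force: 64.0
clock: 43.4
eef_pos: [551.5, 214.3, 24.3]
tool_rot: [-3.141, -0.0, -0.343]
force: [0.0, 0.0, 0.1]
width: 55.3
gripper_force: 64.0
```

```bash

python3 -m handwheel '[[[0,0,0],[0,0,0.0015],1],[[0,0,0],[0,0,0],1],[[0,0,0],[0,0,0],0.2],[[0,0,0],[0,0,0],0.2],[[0,0,0],[0,0,0],0.2]]'
python3 -m handwheel '[[[0,0,0],[0,0,0],0.2],[[0,0,0],[0,0,-0.02],0.2],[[0,0,0],[0,0,-0.04],0.2],[[0,0,0],[0,0,-0.04],0.1],[[0,0,0],[0,0,-0.04],0]]'
python3 -m handwheel '[[[0,0,0],[-0.04,0,-0.03],0],[[0,0,0],[-0.04,0,0],0],[[0,0,0],[0,0,0],0],[[0,0,0],[0,0,0],0],[[0,0,0],[0,0,0],0]]'
python3 - <<'E'
from h import *
snap('wrist','w16');snap('side','s16');snap('scene','c16')
P=cv2.imread('pics/w16.png');h=cv2.cvtColor(P,cv2.COLOR_BGR2HSV)
m=cv2.inRange(h,(0,130,90),(12,255,255));k,l,st,c=cv2.connectedComponentsWithStats(m)
cc,s=np.cos(BOX[2]),np.sin(BOX[2])
print(ctrl.read_state()['eef_pos'])
for i in range(1,k):
    if st[i,4]>200:
        x,y,w,hh,_=st[i];e=p2w('w16',x+w/2,y+hh/2,50);d=e[:2]-BOX[:2];print(st[i],cc*d[0]+s*d[1],-s*d[0]+cc*d[1])
for x in(-33,30): # expected ring px size at z=50
    q=w2p('w16',[loc(BOX,(x+29*np.cos(t),-1+29*np.sin(t),50)) for t in np.linspace(0,6.28,40)]);print(q.min(0).round(),(q.max(0)-q.min(0)).round())
# changes since start, outside the handled objects: mallet & glue
for n,(r0,r1,c0,c1) in(('mallet',(165,245,340,380)),('glue',(240,300,290,322))):
    print(n,cv2.absdiff(cv2.imread('pics/c16.png'),cv2.imread('pics/scene0.png'))[r0:r1,c0:c1].mean())
E
```

```text
clock: 43.82
eef_pos: [550.9, 214.2, 21.9]
tool_rot: [3.141, 0.001, -0.343]
force: [-0.8, 0.7, 0.4]
width: 68.6
gripper_force: 0.0
clock: 44.23
eef_pos: [550.4, 213.7, 162.9]
tool_rot: [3.14, 0.002, -0.343]
force: [0.5, 1.5, 0.4]
width: 84.6
gripper_force: 0.0
clock: 44.65
eef_pos: [482.1, 239.0, 186.9]
tool_rot: [3.141, 0.0, -0.342]
force: [0.2, -0.3, 0.3]
width: 85.6
gripper_force: 0.0
[482.96750571 237.92724726 186.62648676]
[ 242   68   73   76 2700] 26.834011698990274 -0.16086862885839537
[ 245  148   68   66 2284] -32.818465447822035 -0.6693171639790823
[244. 146.] [70. 68.]
[242.  61.] [75. 78.]
mallet 4.4121875
glue 2.1609375
```

```bash
python3 -m handwheel '[[[0,0,0],[0,0,-0.03],0],[[0,0,0],[0,0,0],0],[[0,0,0],[0,0,0],0],[[0,0,0],[0,0,0],0],[[0,0,0],[0,0,0],0]]' && python3 -c "
from cell import ctrl
print(ctrl.finish_job())"
```

```text
clock: 45.22
eef_pos: [481.8, 238.4, 216.1]
tool_rot: [3.14, 0.002, -0.343]
force: [-0.0, 0.9, 0.1]
width: 85.3
gripper_force: 0.0
the job is handed in; nothing more can be done
None
```

I handed the job in at 45 s: the offcut is on the bench, both plates present (the third pocket was empty) lie stacked flat in the box with the two rolls flat side by side on top, and camera checks show the mallet and glue bottle still standing; no verdict came back.

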